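Cull and box a batch of stretcher crossbars

TASK

Sort the batch of pine crossbars on the painter's table: slide the paint box's lid open to its end stop, lay every sound bar (straight, whole, full 130 mm length) inside the box and put every odd one (short, bent or chipped) into the grey offcut crate. When all are sorted, slide the lid fully shut again; leave the paint pots standing where they are.

Things in the scene. Friction and masses are not known exactly. Their poses are not given: they have to be found in the camera images.
- carrier: Plywood paint box fixed to the table, 397 mm long (x), 202 mm wide (y), 55 mm tall. Its +x half is an open-topped compartment, 190 x 190 mm inside, floor 6 mm above the table, walls 6 mm thick and 55 mm tall; the other half (x from -101 to -296 mm) is a closed block with a flat top at 55 mm, over which the lid parks. Origin: on the table under the compartment's centre; x points along the box, away from the closed half.
- lid (a joint): Sliding wooden lid, 202 x 202 x 8 mm, on top of the paint box (underside 55 mm, top 63 mm above the table). Value in m: 0 = fully shut over the compartment (end stop); 0.19 = fully open (end stop), parked over the closed half, the lid having moved towards the box's -x. Slides with about 2 N of friction and stays where it is left. Starts shut or up to 50 mm open.
- lid_grip (a point): Middle of the lid's upright grip fin: 18 mm thick along the box's x (the sliding direction), 50 mm long along the box's y, standing 32 mm above the lid, its top 95 mm above the table. This point is at mid fin, 79 mm above the table; moves with the lid, whose centre it marks. Axes parallel to the box's.
- crate: Grey plastic offcut crate fixed to the table, open on top, 180 x 180 mm outside, 50 mm tall, walls and floor 6 mm thick. Origin: centre of its underside.
- bar_a: Sound pine crossbar of 26 mm (y) by 18 mm (z) section, loose; may be absent. Straight and whole, 130 mm long along x. Origin: centre of its underside.
- bar_b: Sound pine crossbar of 26 mm (y) by 18 mm (z) section, loose; may be absent. Straight and whole, 130 mm long along x. Origin: centre of its underside.
- bar_c: Sound pine crossbar of 26 mm (y) by 18 mm (z) section, loose; may be absent. Straight and whole, 130 mm long along x. Origin: centre of its underside.
- bar_d: Sound pine crossbar of 26 mm (y) by 18 mm (z) section, loose; may be absent. Straight and whole, 130 mm long along x. Origin: centre of its underside.
- bar_e: Odd pine crossbar of 26 mm (y) by 18 mm (z) section, loose; may be absent. Cut short: only 80 mm long along x. Origin: centre of its underside.
- bar_f: Odd pine crossbar of 26 mm (y) by 18 mm (z) section, loose; may be absent. Bent: one arm runs from the origin 58 mm along -x, the other from the origin 58 mm along the direction 35 degrees from +x towards +y. Origin: underside, at the elbow.
- bar_g: Odd pine crossbar of 26 mm (y) by 18 mm (z) section, loose; may be absent. Chipped: 130 mm long along x (-65 to +65), but from x = +20 to +65 mm the half on the +y side is broken away, leaving 13 mm of width (y from -13 to 0). Origin: underside, middle of the length, on the midline of the full section.
- pot_a: Full paint pot with lid, a bystander: 64 mm across, 85 mm tall, standing on the table. Origin: centre of its underside.
- pot_b: Full paint pot with lid, a bystander: 60 mm across, 75 mm tall, standing on the table. Origin: centre of its underside.
- pot_c: Full paint pot with lid, a bystander: 48 mm across, 55 mm tall, standing on the table. Origin: centre of its underside.
- pot_d: Full paint pot with lid, a bystander: 68 mm across, 100 mm tall, standing on the table. Origin: centre of its underside.
Not all that is in view belongs to the job. Leave any blue or purple look-alike of the bar_e alone.

How it is judged:
On the way, in this order (a step that is already met when the one before it is completed fails the run):
1. the lid is slid fully open (value of joint lid above 0.183 m), for 0.2 s.
2. every sound bar is in the box and every odd bar in the crate (x of bar_a in the frame of carrier between -0.093 and 0.093 m and y of bar_a in the frame of carrier between -0.093 and 0.093 m and z of each of bar_a, bar_b, bar_c, bar_d in the frame of carrier below 0.035 m and x of bar_b in the frame of carrier between -0.093 and 0.093 m and y of bar_b in the frame of carrier between -0.093 and 0.093 m and x of bar_c in the frame of carrier between -0.093 and 0.093 m and y of bar_c in the frame of carrier between -0.093 and 0.093 m and x of bar_d in the frame of carrier between -0.093 and 0.093 m and y of bar_d in the frame of carrier between -0.093 and 0.093 m and x of bar_e in the frame of crate between -0.084 and 0.084 m and y of bar_e in the frame of crate between -0.084 and 0.084 m and z of each of bar_e, bar_f, bar_g in the frame of crate below 0.045 m and x of bar_f in the frame of crate between -0.084 and 0.084 m and y of bar_f in the frame of crate between -0.084 and 0.084 m and x of bar_g in the frame of crate between -0.084 and 0.084 m and y of bar_g in the frame of crate between -0.084 and 0.084 m), for 0.2 s.
3. the lid is slid fully shut (value of joint lid below 0.006 m), for 0.2 s.
At the end, for the whole second after the job is handed in: All sound bars present lie inside the paint box compartment and all odd bars present lie inside the offcut crate, at rest, with the lid within 6 mm of fully shut (all of step 2 and value of joint lid below 0.006 m and linear speed of each of bar_a, bar_b, bar_c, bar_d, bar_e, bar_f, bar_g below 0.02 m/s); the robot touches nothing.
It fails at once if a paint pot is knocked over or shifted by more than 5 cm (angle between any of pot_a, pot_b, pot_c, pot_d's own z axis and vertical above 0.6 rad or distance of any of pot_a, pot_b, pot_c, pot_d from where it was at the start of the episode above 0.05 m).
Of bar_a, bar_b, bar_c, bar_d only 3 to 4 are there at a start; the rules pass over those that are not, and their reading is None.
Of bar_e, bar_f, bar_g only 2 to 3 are there at a start; the rules pass over those that are not, and their reading is None.
At some moment in a run one of bar_a, bar_b, bar_c, bar_d, bar_e, bar_f, bar_g may be knocked a few centimetres aside while the robot is not near it.
Once in a run the grip may slacken for a moment while it holds something.
It also fails if it takes over 210 s, if anything falls off the work surface, if the arm or the gripper's body presses on something with over 40 N, if the wrist force passes 120 N, or if a joint passes its speed limit or range.

ROBOT

A 6-joint arm with a two-finger parallel gripper is mounted at the origin on the work surface. World frame = base frame: x ahead of the robot, y to its left, z up, the work surface at z = 0. Lengths are in m, angles in rad, forces in N, time in s.
With the tool pointing down it reaches from about 0.325 to 0.75 m from the base axis. Payload 7.6 kg.
Tool frame: the origin (TCP) lies midway between the tips of the shut fingers; the grasp point (between the pads) lies 19 mm behind it; z points along the fingers, y is the line along which they close (so a half turn about z gives the same grasp; the last joint's range is limited). The gripper opens to 85 mm and grips with 20 to 120 N. Pads are 22 mm wide; open, the fingers measure 114 mm over their backs; the gripper's body (76 mm by 85 mm) begins 54 mm behind the grasp point. The pads swing forward as they close: fully open they stand 13 mm farther back than shut.
Start: joints at [-1.268, 0.052, 1.401, -0, 1.689, -0.07], TCP at [0.191, -0.489, 0.231] pointing down, gripper open.
Joint ranges: [-2.9, 2.9], [-0.91, 2.17], [0.12, 2.37], [-1.06, 4.2], [0.26, 2.73], [-2.93, 2.93]. Speed limits (rad/s): [2.57, 2.57, 3.01, 3.14, 3.14, 3.14].

INTERFACE

Orientations are given as a 3x3 rotation matrix whose columns are the frame's x, y, z axes.
In Python, from station import bot gives the robot as it stands.
- The arm moves only by the tool move_arm, never from a script. Its argument "series" is a list of rows, each an object of numbers: "rx", "ry", "rz": the turn, a rotation vector about the world's x, y, z in rad; "x", "y", "z": the shift along the world's x, y, z in m; "fingers": the finger opening in m, from 0 to 0.0854. In form: [{"rx": .., "ry": .., "rz": .., "x": .., "y": .., "z": .., "fingers": ..}, ...]. A call has exactly 10 rows; each row shifts and turns the commanded pose from where the row before left it; what a row does not reach is not made up. A row lasts 1/12 s, in which the tool goes at most 41.7 mm and 7.16 degrees, less where a joint would pass 70% of its speed; a pose out of reach is approached as far as the arm can. A call with a gripper value outside its range is refused whole. The fingers move at their own pace and stop on an object; "squeeze" is the grip in N (left out, the last holds). Time passes only in rows, so rows that do not move let the fingers close, or fill a call up. It gives the time, the measured TCP pose, the force, the opening and the grip force at its end, in the units of the state.
- bot.observe(): the state, without advancing time (a new reading comes with each control period).
- bot.camera(name): name is "side" or "top"; returns a dict with "pixels" (420x560x3 uint8, red, green, blue), "fx", "fy", "cx", "cy" (pixels), "origin" and "orientation" of the camera in the world. Camera axes: x right, y up, looking along -z (the intrinsics and any distortion apply to the point x, -y, -z); pixel columns grow to the right and rows downward; lengths in m; the calibration is good to about 2 mm. A picture is of the moment at which its call begins. There is no depth.
- bot.finish_job(): hands the job in; it is judged then, once.
The state is a dict: "t": time; "joint_positions": joint angles; "joint_vel": joint speeds; "joint_efforts": joint torques, N m; "ee_pos": TCP position; "eef_rot": TCP orientation; "wrist_force": force on the tool from outside, world axes, zero at the start; "moment": the same for the moment, N m; "opening": finger opening in m; "grip_force": force on a finger pad.
Only numpy, scipy, OpenCV 4.12 (cv2) and the standard library are available. Lean on these libraries where they do the work, as an engineer would, in place of code of your own. Each camera call takes 0.05 s, during which the arm holds its last target. There are 200 camera calls.

## Working session

There is one attempt and no reset: what is moved stays moved. The work goes in short steps, Python scripts to look and compute and a tool call to move; the robot and the scene stay as the last step left them, time stands still between calls to the robot, and variables do not carry over. Pictures are saved under pics/ and viewed, at most 14 in all, crops included, and the job is handed in when it is done.

Besides the shell and the picture viewer there is one more tool, called after "Emit:" as name(argument=value, ...), one argument or row to a line, values as JSON. move_arm: Moves the arm, as the interface text tells. Its arguments: {"type":"object","properties":{"series":{"type":"array"},"squeeze":{"type":"number"}},"required":["series"]}

```bash
ls; mkdir -p pics; python3 - <<'E'
from station import bot
import cv2,numpy as np
for n in("top","side"):
    c=bot.camera(n); cv2.imwrite(f"pics/{n}0.png",c["pixels"][:,:,::-1])
    print(n,{k:np.round(v,4).tolist() for k,v in c.items() if k!="pixels"})
s=bot.observe();print(s["t"],s["ee_pos"],s["eef_rot"],s["opening"])
E
```

```text
pics
top {'fx': 484.9497, 'fy': 484.9497, 'cx': 290.2637, 'cy': 206.9027, 'origin': [0.4048, -0.0545, 1.2108], 'orientation': [[-0.0014, 0.9984, -0.057], [-1.0, -0.0009, 0.0082], [0.0081, 0.057, 0.9983]]}
side {'fx': 432.9814, 'fy': 432.9814, 'cx': 280.2756, 'cy': 207.2736, 'origin': [-0.1276, 0.623, 0.7113], 'orientation': [[-0.7246, 0.3892, -0.5687], [-0.689, -0.3948, 0.6077], [0.012, 0.8323, 0.5543]]}
0.1 [ 0.19115078 -0.48868399  0.23056488] [[ 9.31310334e-01  3.64226427e-01 -4.13208156e-04]
 [ 3.64226651e-01 -9.31309434e-01  1.29780193e-03]
 [ 8.78691071e-05 -1.35915777e-03 -9.99999072e-01]] 0.0853843223899146
```

View pics/top0.png

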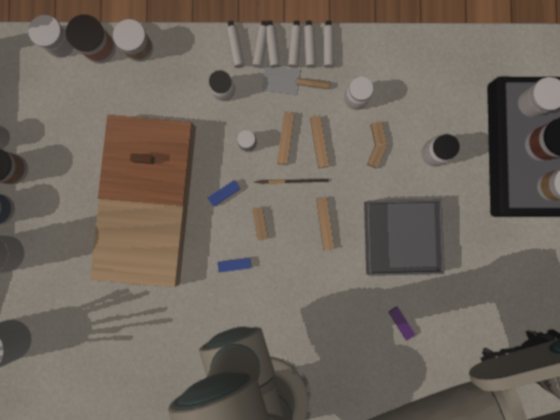

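View pics/side0.png

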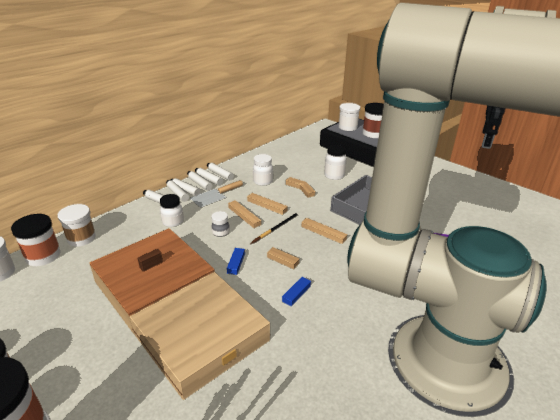

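Top view: lid (dark red) shut-ish with its fin at (142,158), box running to (135,285), three long bars at (287,138), (320,142) and (325,223), a short one at (260,223), a bent one at (378,144), and the crate at (404,237). The blue and purple look-alikes stay where they are.

```bash
cat > h.py <<'E'
from station import bot
import cv2,numpy as np
def ray(c,uv,z):
    uv=np.atleast_2d(np.asarray(uv,float)); 
    d=np.c_[(uv[:,0]-c["cx"])/c["fx"],-(uv[:,1]-c["cy"])/c["fy"],-np.ones(len(uv))]@np.array(c["orientation"]).T
    o=np.array(c["origin"]); return (o+d*((z-o[2])/d[:,2])[:,None])[:,:2]
def proj(c,P):
    q=(np.atleast_2d(P)-np.array(c["origin"]))@np.array(c["orientation"])
    return np.c_[c["cx"]+c["fx"]*q[:,0]/-q[:,2],c["cy"]-c["fy"]*q[:,1]/-q[:,2]]
def bars(c,z=.018,roi=(195,500,95,350)):
    h=cv2.cvtColor(c["pixels"],cv2.COLOR_RGB2HSV).astype(int); R=c["pixels"].astype(int)
    m=((h[...,0]<25)&(h[...,1]>90)&(h[...,2]>90)).astype(np.uint8)
    k=np.zeros_like(m);k[roi[2]:roi[3],roi[0]:roi[1]]=1
    n,l,s,ce=cv2.connectedComponentsWithStats(m*k)
    out=[]
    for i in range(1,n):
        if s[i,4]<60: continue
        uv=np.argwhere(l==i)[:,::-1]; w=ray(c,uv,z).astype(np.float32)
        (cc,wh,a)=cv2.minAreaRect(w*1000)
        if wh[0]<wh[1]: wh=wh[::-1];a+=90
        out.append((np.round(ce[i]).tolist(),np.round(cc).tolist(),np.round(wh).tolist(),round((a+90)%180-90),int(s[i,4]),np.round(w.mean(0)*1000).tolist()))
    return out
E
python3 - <<'E'
from h import *
c=bot.camera("top")
for b in bars(c): print(b)
h=cv2.cvtColor(c["pixels"],cv2.COLOR_RGB2HSV)
for p in [(138,140),(140,240),(142,158),(404,237),(287,138)]: print(p,h[p[1],p[0]])
for p,z in [((107,116),.063),((195,123),.063),((98,200),.063),((184,206),.063),((93,279),.055),((175,286),.055),((131,156),.095),((152,159),.095)]: print(p,np.round(ray(c,p,z),3))
for p in [(365,200),(440,199),(442,272),(367,274)]: print(p,np.round(ray(c,p,.05),3))
I=c["pixels"][90:300,60:460,::-1]; cv2.imwrite("pics/z1.png",cv2.resize(I,(800,420),interpolation=3))
E
```

```text
([285.0, 138.0], [645.0, -52.0], [126.0, 22.0], -8, 445, [644.0, -52.0])
([319.0, 141.0], [637.0, -136.0], [125.0, 23.0], 9, 457, [636.0, -136.0])
([377.0, 144.0], [629.0, -282.0], [111.0, 36.0], -5, 429, [629.0, -281.0])
([325.0, 223.0], [433.0, -149.0], [124.0, 23.0], 7, 460, [432.0, -149.0])
([259.0, 223.0], [433.0, 11.0], [73.0, 21.0], 10, 252, [433.0, 11.0])
(138, 140) [ 12 131 117]
(140, 240) [ 15  95 140]
(142, 158) [ 11 119  75]
(404, 237) [ 0  9 83]
(287, 138) [ 14 100 133]
(107, 116) [[0.688 0.374]]
(195, 123) [[0.671 0.164]]
(98, 200) [[0.487 0.391]]
(184, 206) [[0.473 0.188]]
(93, 279) [[0.301 0.402]]
(175, 286) [[0.284 0.208]]
(131, 156) [[0.587 0.304]]
(152, 159) [[0.58  0.256]]
(365, 200) [[ 0.488 -0.244]]
(440, 199) [[ 0.49  -0.424]]
(442, 272) [[ 0.315 -0.426]]
(367, 274) [[ 0.311 -0.247]]
```

View pics/z1.png

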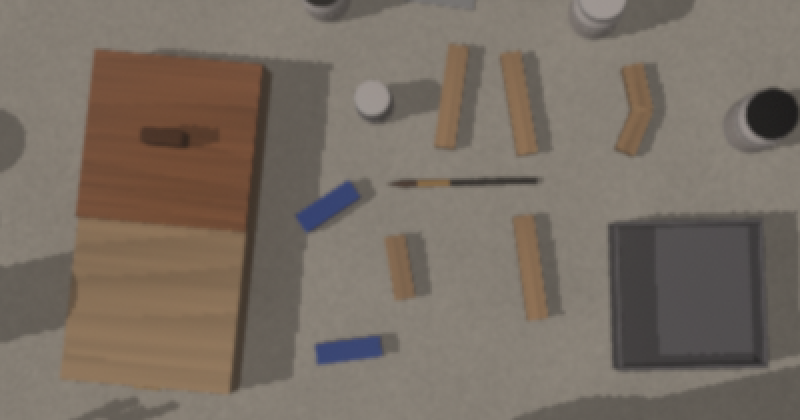

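All three long bars are whole, so: three sound, one short, one bent. The lid is almost shut (about 4 mm). Going to the fin first.

Emit:
move_arm(
  series=[
    {"x":0.016,"y":0.031,"rz":0.044},
    {"x":0.016,"y":0.031,"rz":0.044},
    {"x":0.016,"y":0.031,"rz":0.044},
    {"x":0.016,"y":0.031,"rz":0.044},
    {"x":0.016,"y":0.031,"rz":0.044},
    {"x":0.016,"y":0.031,"rz":0.044},
    {"x":0.016,"y":0.031,"rz":0.044},
    {"x":0.016,"y":0.031,"rz":0.044},
    {"x":0.016,"y":0.031,"rz":0.044},
    {"x":0.016,"y":0.031,"rz":0.044},
  ],
  squeeze=50,
)

```text
$.series[0]: bad value
```

Emit:
move_arm(
  series=[
    {"x":0.016,"y":0.031,"rz":0.044},
    {"x":0.016,"y":0.031,"rz":0.044},
    {"x":0.016,"y":0.031,"rz":0.044},
    {"x":0.016,"y":0.031,"rz":0.044},
    {"x":0.016,"y":0.031,"rz":0.044},
    {"x":0.016,"y":0.031,"rz":0.044},
    {"x":0.016,"y":0.031,"rz":0.044},
    {"x":0.016,"y":0.031,"rz":0.044},
    {"x":0.016,"y":0.031,"rz":0.044},
    {"x":0.016,"y":0.031,"rz":0.044},
  ],
)

```text
$.series[0]: bad value
```

Emit:
move_arm(
  series=[
    {"rx":0,"ry":0,"rz":0.044,"x":0.016,"y":0.031,"z":0,"fingers":0.085},
    {"rx":0,"ry":0,"rz":0.044,"x":0.016,"y":0.031,"z":0,"fingers":0.085},
    {"rx":0,"ry":0,"rz":0.044,"x":0.016,"y":0.031,"z":0,"fingers":0.085},
    {"rx":0,"ry":0,"rz":0.044,"x":0.016,"y":0.031,"z":0,"fingers":0.085},
    {"rx":0,"ry":0,"rz":0.044,"x":0.016,"y":0.031,"z":0,"fingers":0.085},
    {"rx":0,"ry":0,"rz":0.044,"x":0.016,"y":0.031,"z":0,"fingers":0.085},
    {"rx":0,"ry":0,"rz":0.044,"x":0.016,"y":0.031,"z":0,"fingers":0.085},
    {"rx":0,"ry":0,"rz":0.044,"x":0.016,"y":0.031,"z":0,"fingers":0.085},
    {"rx":0,"ry":0,"rz":0.044,"x":0.016,"y":0.031,"z":0,"fingers":0.085},
    {"rx":0,"ry":0,"rz":0.044,"x":0.016,"y":0.031,"z":0,"fingers":0.085},
  ],
  squeeze=50,
)

```text
t: 0.98
ee_pos: [0.3515, -0.1773, 0.2312]
eef_rot: [[0.686, 0.727, 0.0], [0.727, -0.686, -0.0], [0.0, 0.0, -1.0]]
wrist_force: [1.3, -0.1, 0.4]
opening: 0.0848
grip_force: 0.0
```

Emit:
move_arm(
  series=[
    {"rx":0,"ry":0,"rz":0.044,"x":0.016,"y":0.031,"z":0,"fingers":0.085},
    {"rx":0,"ry":0,"rz":0.044,"x":0.016,"y":0.031,"z":0,"fingers":0.085},
    {"rx":0,"ry":0,"rz":0.044,"x":0.016,"y":0.031,"z":0,"fingers":0.085},
    {"rx":0,"ry":0,"rz":0.044,"x":0.016,"y":0.031,"z":0,"fingers":0.085},
    {"rx":0,"ry":0,"rz":0.044,"x":0.016,"y":0.031,"z":0,"fingers":0.085},
    {"rx":0,"ry":0,"rz":0.044,"x":0.016,"y":0.031,"z":0,"fingers":0.085},
    {"rx":0,"ry":0,"rz":0.044,"x":0.016,"y":0.031,"z":0,"fingers":0.085},
    {"rx":0,"ry":0,"rz":0.044,"x":0.016,"y":0.031,"z":0,"fingers":0.085},
    {"rx":0,"ry":0,"rz":0.044,"x":0.016,"y":0.031,"z":0,"fingers":0.085},
    {"rx":0,"ry":0,"rz":0.044,"x":0.016,"y":0.031,"z":0,"fingers":0.085},
  ],
)

```text
t: 1.82
ee_pos: [0.5116, 0.1329, 0.231]
eef_rot: [[0.31, 0.951, -0.0], [0.951, -0.31, -0.0], [-0.0, -0.0, -1.0]]
wrist_force: [0.8, -0.2, 0.2]
opening: 0.085
grip_force: 0.0
```

Emit:
move_arm(
  series=[
    {"rx":0,"ry":0,"rz":0.046,"x":0.0144,"y":0.0294,"z":0,"fingers":0.085},
    {"rx":0,"ry":0,"rz":0.046,"x":0.0144,"y":0.0294,"z":0,"fingers":0.085},
    {"rx":0,"ry":0,"rz":0.046,"x":0.0144,"y":0.0294,"z":0,"fingers":0.085},
    {"rx":0,"ry":0,"rz":0.046,"x":0.0144,"y":0.0294,"z":0,"fingers":0.085},
    {"rx":0,"ry":0,"rz":0.046,"x":0.0144,"y":0.0294,"z":0,"fingers":0.085},
    {"rx":0,"ry":0,"rz":0,"x":0,"y":0,"z":-0.035,"fingers":0.085},
    {"rx":0,"ry":0,"rz":0,"x":0,"y":0,"z":-0.035,"fingers":0.085},
    {"rx":0,"ry":0,"rz":0,"x":0,"y":0,"z":-0.035,"fingers":0.085},
    {"rx":0,"ry":0,"rz":0,"x":0,"y":0,"z":-0.03,"fingers":0.085},
    {"rx":0,"ry":0,"rz":0,"x":0,"y":0,"z":-0.024,"fingers":0.085},
  ],
)

```text
t: 2.65
ee_pos: [0.5819, 0.2776, 0.0684]
eef_rot: [[0.088, 0.996, -0.004], [0.996, -0.088, -0.002], [-0.002, -0.004, -1.0]]
wrist_force: [0.1, -0.2, 0.5]
opening: 0.0848
grip_force: 0.0
```

Emit:
move_arm(
  series=[
    {"rx":0,"ry":0,"rz":0,"x":0,"y":0,"z":0,"fingers":0.01},
    {"rx":0,"ry":0,"rz":0,"x":0,"y":0,"z":0,"fingers":0.01},
    {"rx":0,"ry":0,"rz":0,"x":0,"y":0,"z":0,"fingers":0.01},
    {"rx":0,"ry":0,"rz":0,"x":0,"y":0,"z":0,"fingers":0.01},
    {"rx":0,"ry":0,"rz":0,"x":0,"y":0,"z":0,"fingers":0.01},
    {"rx":0,"ry":0,"rz":0,"x":0,"y":0,"z":0,"fingers":0.01},
    {"rx":0,"ry":0,"rz":0,"x":0,"y":0,"z":0,"fingers":0.01},
    {"rx":0,"ry":0,"rz":0,"x":0,"y":0,"z":0,"fingers":0.01},
    {"rx":0,"ry":0,"rz":0,"x":0,"y":0,"z":0,"fingers":0.01},
    {"rx":0,"ry":0,"rz":0,"x":0,"y":0,"z":0,"fingers":0.01},
  ],
)

```text
t: 3.48
ee_pos: [0.5842, 0.2784, 0.0746]
eef_rot: [[0.088, 0.996, 0.003], [0.996, -0.088, 0.001], [0.002, 0.003, -1.0]]
wrist_force: [-0.4, -0.2, 6.7]
opening: 0.0167
grip_force: 50.8
```

Emit:
move_arm(
  series=[
    {"rx":0,"ry":0,"rz":0,"x":-0.016,"y":0.0014,"z":0,"fingers":0.01},
    {"rx":0,"ry":0,"rz":0,"x":-0.018,"y":0.0016,"z":0,"fingers":0.01},
    {"rx":0,"ry":0,"rz":0,"x":-0.018,"y":0.0016,"z":0,"fingers":0.01},
    {"rx":0,"ry":0,"rz":0,"x":-0.018,"y":0.0016,"z":0,"fingers":0.01},
    {"rx":0,"ry":0,"rz":0,"x":-0.018,"y":0.0016,"z":0,"fingers":0.01},
    {"rx":0,"ry":0,"rz":0,"x":-0.018,"y":0.0016,"z":0,"fingers":0.01},
    {"rx":0,"ry":0,"rz":0,"x":-0.018,"y":0.0016,"z":0,"fingers":0.01},
    {"rx":0,"ry":0,"rz":0,"x":-0.018,"y":0.0016,"z":0,"fingers":0.01},
    {"rx":0,"ry":0,"rz":0,"x":-0.018,"y":0.0016,"z":0,"fingers":0.01},
    {"rx":0,"ry":0,"rz":0,"x":-0.016,"y":0.0014,"z":0,"fingers":0.01},
  ],
)

```text
t: 4.32
ee_pos: [0.4079, 0.2944, 0.0746]
eef_rot: [[0.088, 0.996, 0.005], [0.996, -0.088, 0.002], [0.003, 0.005, -1.0]]
wrist_force: [3.1, 1.1, 6.6]
opening: 0.0168
grip_force: 51.5
```

Emit:
move_arm(
  series=[
    {"rx":0,"ry":0,"rz":0,"x":-0.004,"y":0.0003,"z":0,"fingers":0.01},
    {"rx":0,"ry":0,"rz":0,"x":-0.003,"y":0.0003,"z":0,"fingers":0.01},
    {"rx":0,"ry":0,"rz":0,"x":-0.002,"y":0.0002,"z":0,"fingers":0.01},
    {"rx":0,"ry":0,"rz":0,"x":-0.001,"y":0.0001,"z":0,"fingers":0.01},
    {"rx":0,"ry":0,"rz":0,"x":0,"y":0,"z":0,"fingers":0.01},
    {"rx":0,"ry":0,"rz":0,"x":0,"y":0,"z":0,"fingers":0.01},
    {"rx":0,"ry":0,"rz":0,"x":0,"y":0,"z":0,"fingers":0.01},
    {"rx":0,"ry":0,"rz":0,"x":0,"y":0,"z":0,"fingers":0.01},
    {"rx":0,"ry":0,"rz":0,"x":0,"y":0,"z":0,"fingers":0.01},
    {"rx":0,"ry":0,"rz":0,"x":0,"y":0,"z":0,"fingers":0.01},
  ],
)

```text
t: 5.15
ee_pos: [0.3983, 0.2953, 0.0746]
eef_rot: [[0.088, 0.996, 0.004], [0.996, -0.088, 0.002], [0.003, 0.003, -1.0]]
wrist_force: [-0.7, -0.7, 7.1]
opening: 0.0167
grip_force: 51.8
```

Emit:
move_arm(
  series=[
    {"rx":0,"ry":0,"rz":0,"x":-0.002,"y":0.0002,"z":0,"fingers":0.01},
    {"rx":0,"ry":0,"rz":0,"x":-0.002,"y":0.0002,"z":0,"fingers":0.01},
    {"rx":0,"ry":0,"rz":0,"x":-0.001,"y":0.0001,"z":0,"fingers":0.01},
    {"rx":0,"ry":0,"rz":0,"x":-0.001,"y":0,"z":0,"fingers":0.01},
    {"rx":0,"ry":0,"rz":0,"x":0,"y":0,"z":0,"fingers":0.01},
    {"rx":0,"ry":0,"rz":0,"x":0,"y":0,"z":0,"fingers":0.01},
    {"rx":0,"ry":0,"rz":0,"x":0,"y":0,"z":0,"fingers":0.01},
    {"rx":0,"ry":0,"rz":0,"x":0,"y":0,"z":0,"fingers":0.01},
    {"rx":0,"ry":0,"rz":0,"x":0,"y":0,"z":0,"fingers":0.01},
    {"rx":0,"ry":0,"rz":0,"x":0,"y":0,"z":0,"fingers":0.01},
  ],
)

```text
t: 5.98
ee_pos: [0.3966, 0.2954, 0.0747]
eef_rot: [[0.089, 0.996, 0.014], [0.996, -0.09, 0.003], [0.005, 0.013, -1.0]]
wrist_force: [24.2, 1.7, -6.4]
opening: 0.0172
grip_force: 50.3
```

Lid is at its end stop (24 N). Box origin ≈ (0.586, 0.279), yaw -5°. Next: release, rise, and go above bar 1 at (0.645, -0.052).

Emit:
move_arm(
  series=[
    {"rx":0,"ry":0,"rz":0,"x":0,"y":0,"z":0,"fingers":0.085},
    {"rx":0,"ry":0,"rz":0,"x":0,"y":0,"z":0,"fingers":0.085},
    {"rx":0,"ry":0,"rz":0,"x":0,"y":0,"z":0,"fingers":0.085},
    {"rx":0,"ry":0,"rz":0,"x":0,"y":0,"z":0,"fingers":0.085},
    {"rx":0,"ry":0,"rz":0,"x":0,"y":0,"z":0.02,"fingers":0.085},
    {"rx":0,"ry":0,"rz":0,"x":0,"y":0,"z":0.03,"fingers":0.085},
    {"rx":0,"ry":0,"rz":0,"x":0,"y":0,"z":0.03,"fingers":0.085},
    {"rx":0,"ry":0,"rz":0,"x":0,"y":0,"z":0.03,"fingers":0.085},
    {"rx":0,"ry":0,"rz":-0.1,"x":0.012,"y":-0.018,"z":0,"fingers":0.085},
    {"rx":0,"ry":0,"rz":-0.1,"x":0.016,"y":-0.022,"z":0,"fingers":0.085},
  ],
)

```text
t: 6.82
ee_pos: [0.4195, 0.2562, 0.1849]
eef_rot: [[0.285, 0.959, 0.004], [0.959, -0.285, 0.003], [0.004, 0.003, -1.0]]
wrist_force: [0.8, -0.4, -0.1]
opening: 0.085
grip_force: 0.0
```

Emit:
move_arm(
  series=[
    {"rx":0,"ry":0,"rz":-0.1,"x":0.016,"y":-0.022,"z":0,"fingers":0.085},
    {"rx":0,"ry":0,"rz":-0.1,"x":0.016,"y":-0.022,"z":0,"fingers":0.085},
    {"rx":0,"ry":0,"rz":-0.1,"x":0.016,"y":-0.022,"z":0,"fingers":0.085},
    {"rx":0,"ry":0,"rz":-0.1,"x":0.016,"y":-0.022,"z":0,"fingers":0.085},
    {"rx":0,"ry":0,"rz":-0.1,"x":0.016,"y":-0.022,"z":0,"fingers":0.085},
    {"rx":0,"ry":0,"rz":-0.1,"x":0.016,"y":-0.022,"z":0,"fingers":0.085},
    {"rx":0,"ry":0,"rz":-0.1,"x":0.016,"y":-0.022,"z":0,"fingers":0.085},
    {"rx":0,"ry":0,"rz":-0.1,"x":0.016,"y":-0.022,"z":0,"fingers":0.085},
    {"rx":0,"ry":0,"rz":-0.1,"x":0.016,"y":-0.022,"z":0,"fingers":0.085},
    {"rx":0,"ry":0,"rz":-0.1,"x":0.016,"y":-0.022,"z":0,"fingers":0.085},
  ],
)

```text
t: 7.65
ee_pos: [0.5797, 0.0341, 0.1823]
eef_rot: [[0.962, 0.275, -0.0], [0.275, -0.962, 0.0], [-0.0, -0.0, -1.0]]
wrist_force: [0.3, -0.0, 0.9]
opening: 0.0846
grip_force: 0.0
```

```bash
python3 - <<'E'
from h import *
c=bot.camera("top")
for b in bars(c): print(b)
s=bot.observe(); print(s["t"],s["ee_pos"],np.degrees(np.arctan2(*s["eef_rot"][[1,0],1])) if hasattr(s["eef_rot"],'shape') else s["eef_rot"])
p=np.array([[637,66],[641,108],[625,152]])/2+[60,90]; print(ray(c,p,.018))
I=c["pixels"][:, :,::-1]; cv2.imwrite("pics/z2.png",I)
E
```

```text
([285.0, 138.0], [645.0, -52.0], [126.0, 23.0], -8, 451, [644.0, -52.0])
([319.0, 141.0], [636.0, -136.0], [126.0, 23.0], 9, 459, [636.0, -136.0])
([377.0, 144.0], [629.0, -281.0], [111.0, 34.0], -5, 409, [629.0, -281.0])
([325.0, 223.0], [433.0, -149.0], [124.0, 23.0], 8, 459, [432.0, -149.0])
7.7 [0.58145129 0.03025016 0.18186029] -74.6133337564449
[[ 0.68217493 -0.28447824]
 [ 0.62936769 -0.28883558]
 [ 0.57432983 -0.26831143]]
```

View pics/z2.png

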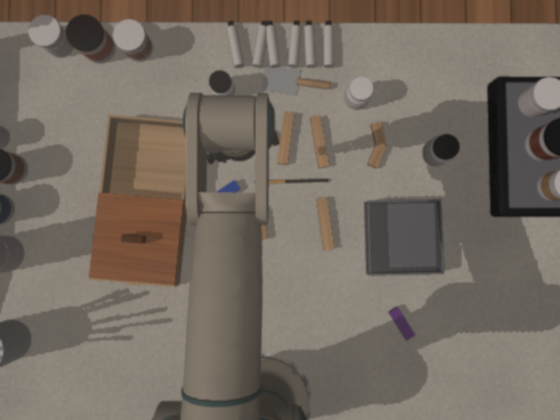

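Emit:
move_arm(
  series=[
    {"rx":0,"ry":0,"rz":-0.082,"x":0.0127,"y":-0.0164,"z":0,"fingers":0.06},
    {"rx":0,"ry":0,"rz":-0.082,"x":0.0127,"y":-0.0164,"z":0,"fingers":0.06},
    {"rx":0,"ry":0,"rz":-0.082,"x":0.0127,"y":-0.0164,"z":0,"fingers":0.06},
    {"rx":0,"ry":0,"rz":-0.082,"x":0.0127,"y":-0.0164,"z":0,"fingers":0.06},
    {"rx":0,"ry":0,"rz":-0.082,"x":0.0127,"y":-0.0164,"z":0,"fingers":0.06},
    {"rx":0,"ry":0,"rz":0,"x":0,"y":0,"z":-0.04,"fingers":0.06},
    {"rx":0,"ry":0,"rz":0,"x":0,"y":0,"z":-0.04,"fingers":0.06},
    {"rx":0,"ry":0,"rz":0,"x":0,"y":0,"z":-0.04,"fingers":0.06},
    {"rx":0,"ry":0,"rz":0,"x":0,"y":0,"z":-0.03,"fingers":0.06},
    {"rx":0,"ry":0,"rz":0,"x":0,"y":0,"z":-0.015,"fingers":0.06},
  ],
)

```text
t: 8.53
ee_pos: [0.6396, -0.0463, 0.0115]
eef_rot: [[0.992, -0.126, -0.008], [-0.126, -0.992, 0.001], [-0.008, -0.0, -1.0]]
wrist_force: [0.2, -1.0, -1.0]
opening: 0.06
grip_force: 0.0
```

Emit:
move_arm(
  series=[
    {"rx":0,"ry":0,"rz":0,"x":0,"y":0,"z":-0.008,"fingers":0.06},
    {"rx":0,"ry":0,"rz":0,"x":0,"y":0,"z":-0.004,"fingers":0.06},
    {"rx":0,"ry":0,"rz":0,"x":0,"y":0,"z":0,"fingers":0.06},
    {"rx":0,"ry":0,"rz":0,"x":0,"y":0,"z":0,"fingers":0.015},
    {"rx":0,"ry":0,"rz":0,"x":0,"y":0,"z":0,"fingers":0.015},
    {"rx":0,"ry":0,"rz":0,"x":0,"y":0,"z":0,"fingers":0.015},
    {"rx":0,"ry":0,"rz":0,"x":0,"y":0,"z":0,"fingers":0.015},
    {"rx":0,"ry":0,"rz":0,"x":0,"y":0,"z":0,"fingers":0.015},
    {"rx":0,"ry":0,"rz":0,"x":0,"y":0,"z":0,"fingers":0.015},
    {"rx":0,"ry":0,"rz":0,"x":0,"y":0,"z":0,"fingers":0.015},
  ],
)

```text
t: 9.37
ee_pos: [0.6439, -0.0471, 0.0074]
eef_rot: [[0.992, -0.127, 0.003], [-0.127, -0.992, -0.0], [0.003, 0.0, -1.0]]
wrist_force: [-0.8, 0.6, 6.0]
opening: 0.0243
grip_force: 51.1
```

Emit:
move_arm(
  series=[
    {"rx":0,"ry":0,"rz":0,"x":0,"y":0,"z":0.025,"fingers":0.015},
    {"rx":0,"ry":0,"rz":0,"x":0,"y":0,"z":0.035,"fingers":0.015},
    {"rx":0,"ry":0,"rz":0,"x":0,"y":0,"z":0.035,"fingers":0.015},
    {"rx":0,"ry":0,"rz":0,"x":0,"y":0,"z":0.035,"fingers":0.015},
    {"rx":0,"ry":0,"rz":0.004,"x":-0.003,"y":0.025,"z":0,"fingers":0.015},
    {"rx":0,"ry":0,"rz":0.004,"x":-0.005,"y":0.035,"z":0,"fingers":0.015},
    {"rx":0,"ry":0,"rz":0.004,"x":-0.005,"y":0.035,"z":0,"fingers":0.015},
    {"rx":0,"ry":0,"rz":0.004,"x":-0.005,"y":0.035,"z":0,"fingers":0.015},
    {"rx":0,"ry":0,"rz":0.004,"x":-0.005,"y":0.035,"z":0,"fingers":0.015},
    {"rx":0,"ry":0,"rz":0.004,"x":-0.005,"y":0.035,"z":0,"fingers":0.015},
  ],
)

```text
t: 10.2
ee_pos: [0.6142, 0.1546, 0.1355]
eef_rot: [[0.995, -0.103, 0.0], [-0.103, -0.995, -0.0], [0.0, -0.0, -1.0]]
wrist_force: [0.7, -0.1, 0.6]
opening: 0.0246
grip_force: 50.3
```

Emit:
move_arm(
  series=[
    {"rx":0,"ry":0,"rz":0.004,"x":-0.005,"y":0.035,"z":0,"fingers":0.015},
    {"rx":0,"ry":0,"rz":0.004,"x":-0.005,"y":0.035,"z":0,"fingers":0.015},
    {"rx":0,"ry":0,"rz":0.004,"x":-0.005,"y":0.035,"z":0,"fingers":0.015},
    {"rx":0,"ry":0,"rz":0.004,"x":-0.005,"y":0.035,"z":0,"fingers":0.015},
    {"rx":0,"ry":0,"rz":0,"x":-0.005,"y":0.03,"z":0,"fingers":0.015},
    {"rx":0,"ry":0,"rz":0,"x":-0.003,"y":0.01,"z":0,"fingers":0.015},
    {"rx":0,"ry":0,"rz":0,"x":0,"y":0,"z":0,"fingers":0.015},
    {"rx":0,"ry":0,"rz":0,"x":0,"y":0,"z":0,"fingers":0.015},
    {"rx":0,"ry":0,"rz":0,"x":0,"y":0,"z":0,"fingers":0.015},
    {"rx":0,"ry":0,"rz":0,"x":0,"y":0,"z":0,"fingers":0.015},
  ],
)

```text
t: 11.03
ee_pos: [0.5874, 0.3313, 0.1355]
eef_rot: [[0.996, -0.089, 0.0], [-0.089, -0.996, -0.0], [0.0, 0.0, -1.0]]
wrist_force: [0.3, -0.7, -0.3]
opening: 0.0245
grip_force: 50.3
```

```bash
python3 - <<'E'
from h import *
c=bot.camera("side");cv2.imwrite("pics/s3.png",c["pixels"][:,:,::-1])
c=bot.camera("top")
for b in bars(c): print(b)
s=bot.observe();print(s["ee_pos"],s["opening"],s["grip_force"])
E
```

```text
([319.0, 141.0], [636.0, -135.0], [125.0, 21.0], 9, 418, [636.0, -135.0])
([378.0, 144.0], [629.0, -282.0], [111.0, 36.0], -5, 399, [630.0, -281.0])
([325.0, 223.0], [433.0, -149.0], [125.0, 23.0], 8, 465, [432.0, -149.0])
([259.0, 223.0], [433.0, 11.0], [73.0, 21.0], 10, 254, [433.0, 12.0])
[0.58734678 0.33163571 0.1355345 ] 0.024810427191734277 50.287519097328186
```

View pics/s3.png

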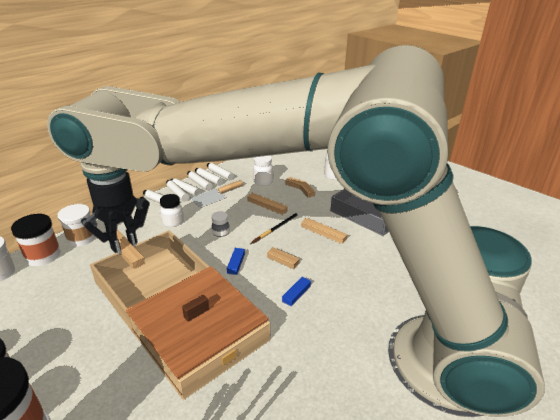

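The bar hangs level over the box, its far end at (125,250). Lowering it into the slot.

Emit:
move_arm(
  series=[
    {"rx":0,"ry":0,"rz":0,"x":0.003,"y":0.001,"z":-0.035,"fingers":0.015},
    {"rx":0,"ry":0,"rz":0,"x":0,"y":0,"z":-0.035,"fingers":0.015},
    {"rx":0,"ry":0,"rz":0,"x":0,"y":0,"z":-0.025,"fingers":0.015},
    {"rx":0,"ry":0,"rz":0,"x":0,"y":0,"z":-0.015,"fingers":0.015},
    {"rx":0,"ry":0,"rz":0,"x":0,"y":0,"z":-0.009,"fingers":0.015},
    {"rx":0,"ry":0,"rz":0,"x":0,"y":0,"z":0,"fingers":0.015},
    {"rx":0,"ry":0,"rz":0,"x":0,"y":0,"z":0,"fingers":0.038},
    {"rx":0,"ry":0,"rz":0,"x":0,"y":0,"z":0,"fingers":0.038},
    {"rx":0,"ry":0,"rz":0,"x":0,"y":0,"z":0,"fingers":0.038},
    {"rx":0,"ry":0,"rz":0,"x":0,"y":0,"z":0,"fingers":0.038},
  ],
)

```text
t: 11.97
ee_pos: [0.5904, 0.3344, 0.0177]
eef_rot: [[0.996, -0.087, 0.002], [-0.087, -0.996, 0.001], [0.002, -0.001, -1.0]]
wrist_force: [-0.9, -0.6, 1.2]
opening: 0.0378
grip_force: 0.0
```

Emit:
move_arm(
  series=[
    {"rx":0,"ry":0,"rz":0,"x":0,"y":0,"z":0.02,"fingers":0.038},
    {"rx":0,"ry":0,"rz":0,"x":0,"y":0,"z":0.035,"fingers":0.038},
    {"rx":0,"ry":0,"rz":0,"x":0,"y":0,"z":0.035,"fingers":0.038},
    {"rx":0,"ry":0,"rz":0,"x":0,"y":0,"z":0.035,"fingers":0.038},
    {"rx":0,"ry":0,"rz":0.024,"x":0.004,"y":-0.03,"z":0,"fingers":0.06},
    {"rx":0,"ry":0,"rz":0.024,"x":0.004,"y":-0.037,"z":0,"fingers":0.06},
    {"rx":0,"ry":0,"rz":0.024,"x":0.004,"y":-0.037,"z":0,"fingers":0.06},
    {"rx":0,"ry":0,"rz":0.024,"x":0.004,"y":-0.037,"z":0,"fingers":0.06},
    {"rx":0,"ry":0,"rz":0.024,"x":0.004,"y":-0.037,"z":0,"fingers":0.06},
    {"rx":0,"ry":0,"rz":0.024,"x":0.004,"y":-0.037,"z":0,"fingers":0.06},
  ],
)

```text
t: 12.8
ee_pos: [0.6138, 0.1174, 0.1421]
eef_rot: [[0.998, 0.058, 0.001], [0.058, -0.998, 0.0], [0.001, 0.0, -1.0]]
wrist_force: [0.1, 0.3, 0.8]
opening: 0.0601
grip_force: 0.0
```

Emit:
move_arm(
  series=[
    {"rx":0,"ry":0,"rz":0.024,"x":0.004,"y":-0.037,"z":0,"fingers":0.06},
    {"rx":0,"ry":0,"rz":0.024,"x":0.004,"y":-0.037,"z":0,"fingers":0.06},
    {"rx":0,"ry":0,"rz":0.024,"x":0.004,"y":-0.037,"z":0,"fingers":0.06},
    {"rx":0,"ry":0,"rz":0.024,"x":0.004,"y":-0.037,"z":0,"fingers":0.06},
    {"rx":0,"ry":0,"rz":0,"x":0.004,"y":-0.037,"z":0,"fingers":0.06},
    {"rx":0,"ry":0,"rz":0,"x":0.004,"y":-0.037,"z":0,"fingers":0.06},
    {"rx":0,"ry":0,"rz":0,"x":0,"y":-0.03,"z":0,"fingers":0.06},
    {"rx":0,"ry":0,"rz":0,"x":0,"y":0,"z":0,"fingers":0.06},
    {"rx":0,"ry":0,"rz":0,"x":0,"y":0,"z":0,"fingers":0.06},
    {"rx":0,"ry":0,"rz":0,"x":0,"y":0,"z":0,"fingers":0.06},
  ],
)

```text
t: 13.63
ee_pos: [0.6378, -0.1325, 0.1417]
eef_rot: [[0.988, 0.152, 0.0], [0.152, -0.988, 0.0], [0.0, -0.0, -1.0]]
wrist_force: [-0.4, 0.0, 0.5]
opening: 0.06
grip_force: 0.0
```

```bash
python3 - <<'E'
from h import *
c=bot.camera("top")
for b in bars(c): print(b)
cv2.imwrite("pics/t4.png",c["pixels"][60:310,60:460,::-1])
E
```

```text
([377.0, 145.0], [628.0, -281.0], [109.0, 37.0], -6, 419, [628.0, -281.0])
([319.0, 144.0], [629.0, -137.0], [59.0, 23.0], 9, 200, [630.0, -137.0])
([259.0, 220.0], [434.0, 11.0], [73.0, 22.0], 10, 209, [440.0, 14.0])
```

View pics/t4.png

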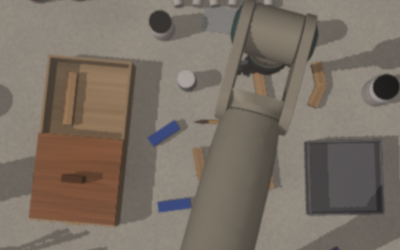

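Bar 1 lies in the box at crop (70,98). I'm over bar 2; grasping it now.

Emit:
move_arm(
  series=[
    {"rx":0,"ry":0,"rz":0,"x":-0.002,"y":-0.0035,"z":-0.035,"fingers":0.06},
    {"rx":0,"ry":0,"rz":0,"x":0,"y":0,"z":-0.04,"fingers":0.06},
    {"rx":0,"ry":0,"rz":0,"x":0,"y":0,"z":-0.03,"fingers":0.06},
    {"rx":0,"ry":0,"rz":0,"x":0,"y":0,"z":-0.02,"fingers":0.06},
    {"rx":0,"ry":0,"rz":0,"x":0,"y":0,"z":-0.012,"fingers":0.06},
    {"rx":0,"ry":0,"rz":0,"x":0,"y":0,"z":0,"fingers":0.06},
    {"rx":0,"ry":0,"rz":0,"x":0,"y":0,"z":0,"fingers":0.015},
    {"rx":0,"ry":0,"rz":0,"x":0,"y":0,"z":0,"fingers":0.015},
    {"rx":0,"ry":0,"rz":0,"x":0,"y":0,"z":0,"fingers":0.015},
    {"rx":0,"ry":0,"rz":0,"x":0,"y":0,"z":0,"fingers":0.015},
  ],
)

```text
t: 14.52
ee_pos: [0.6373, -0.1367, 0.0072]
eef_rot: [[0.988, 0.152, 0.005], [0.152, -0.988, -0.001], [0.004, 0.002, -1.0]]
wrist_force: [-0.7, 0.8, 7.3]
opening: 0.0245
grip_force: 51.2
```

Emit:
move_arm(
  series=[
    {"rx":0,"ry":0,"rz":0,"x":0,"y":0,"z":0,"fingers":0.015},
    {"rx":0,"ry":0,"rz":0,"x":0,"y":0,"z":0,"fingers":0.015},
    {"rx":0,"ry":0,"rz":0,"x":0,"y":0,"z":0,"fingers":0.015},
    {"rx":0,"ry":0,"rz":0,"x":0,"y":0,"z":0.025,"fingers":0.015},
    {"rx":0,"ry":0,"rz":0,"x":0,"y":0,"z":0.035,"fingers":0.015},
    {"rx":0,"ry":0,"rz":0,"x":0,"y":0,"z":0.035,"fingers":0.015},
    {"rx":0,"ry":0,"rz":0,"x":0,"y":0,"z":0.035,"fingers":0.015},
    {"rx":0,"ry":0,"rz":0,"x":0,"y":0,"z":0,"fingers":0.015},
    {"rx":0,"ry":0,"rz":0,"x":0,"y":0,"z":0,"fingers":0.015},
    {"rx":0,"ry":0,"rz":0,"x":0,"y":0,"z":0,"fingers":0.015},
  ],
)

```text
t: 15.35
ee_pos: [0.6356, -0.1364, 0.1342]
eef_rot: [[0.988, 0.152, -0.0], [0.152, -0.988, -0.0], [-0.0, 0.0, -1.0]]
wrist_force: [-0.1, 1.1, -1.0]
opening: 0.0245
grip_force: 50.3
```

Emit:
move_arm(
  series=[
    {"rx":0,"ry":0,"rz":-0.02,"x":-0.004,"y":0.025,"z":0,"fingers":0.015},
    {"rx":0,"ry":0,"rz":-0.02,"x":-0.004,"y":0.037,"z":0,"fingers":0.015},
    {"rx":0,"ry":0,"rz":-0.02,"x":-0.004,"y":0.037,"z":0,"fingers":0.015},
    {"rx":0,"ry":0,"rz":-0.02,"x":-0.004,"y":0.037,"z":0,"fingers":0.015},
    {"rx":0,"ry":0,"rz":-0.02,"x":-0.004,"y":0.037,"z":0,"fingers":0.015},
    {"rx":0,"ry":0,"rz":-0.02,"x":-0.004,"y":0.037,"z":0,"fingers":0.015},
    {"rx":0,"ry":0,"rz":-0.02,"x":-0.004,"y":0.037,"z":0,"fingers":0.015},
    {"rx":0,"ry":0,"rz":-0.02,"x":-0.004,"y":0.037,"z":0,"fingers":0.015},
    {"rx":0,"ry":0,"rz":-0.02,"x":-0.004,"y":0.037,"z":0,"fingers":0.015},
    {"rx":0,"ry":0,"rz":-0.02,"x":-0.004,"y":0.037,"z":0,"fingers":0.015},
  ],
)

```text
t: 16.18
ee_pos: [0.5944, 0.223, 0.1322]
eef_rot: [[0.999, -0.048, -0.003], [-0.048, -0.999, -0.001], [-0.003, 0.001, -1.0]]
wrist_force: [0.5, -0.2, -0.7]
opening: 0.0243
grip_force: 50.3
```

Emit:
move_arm(
  series=[
    {"rx":0,"ry":0,"rz":-0.02,"x":-0.005,"y":0.035,"z":0,"fingers":0.015},
    {"rx":0,"ry":0,"rz":-0.02,"x":-0.004,"y":0.022,"z":0,"fingers":0.015},
    {"rx":0,"ry":0,"rz":0,"x":0,"y":0,"z":0,"fingers":0.015},
    {"rx":0,"ry":0,"rz":0,"x":0,"y":0,"z":0,"fingers":0.015},
    {"rx":0,"ry":0,"rz":0,"x":0,"y":0,"z":-0.03,"fingers":0.015},
    {"rx":0,"ry":0,"rz":0,"x":0,"y":0,"z":-0.035,"fingers":0.015},
    {"rx":0,"ry":0,"rz":0,"x":0,"y":0,"z":0,"fingers":0.015},
    {"rx":0,"ry":0,"rz":0,"x":0,"y":0,"z":0,"fingers":0.015},
    {"rx":0,"ry":0,"rz":0,"x":0,"y":0,"z":0,"fingers":0.015},
    {"rx":0,"ry":0,"rz":0,"x":0,"y":0,"z":0,"fingers":0.015},
  ],
)

```text
t: 17.02
ee_pos: [0.5882, 0.2784, 0.0722]
eef_rot: [[0.996, -0.088, 0.004], [-0.088, -0.996, 0.001], [0.004, -0.002, -1.0]]
wrist_force: [0.1, -0.2, -0.7]
opening: 0.0245
grip_force: 50.3
```

Emit:
move_arm(
  series=[
    {"rx":0,"ry":0,"rz":0,"x":0,"y":0,"z":-0.025,"fingers":0.015},
    {"rx":0,"ry":0,"rz":0,"x":0,"y":0,"z":-0.02,"fingers":0.015},
    {"rx":0,"ry":0,"rz":0,"x":0,"y":0,"z":-0.011,"fingers":0.015},
    {"rx":0,"ry":0,"rz":0,"x":0,"y":0,"z":0,"fingers":0.015},
    {"rx":0,"ry":0,"rz":0,"x":0,"y":0,"z":0,"fingers":0.038},
    {"rx":0,"ry":0,"rz":0,"x":0,"y":0,"z":0,"fingers":0.038},
    {"rx":0,"ry":0,"rz":0,"x":0,"y":0,"z":0,"fingers":0.038},
    {"rx":0,"ry":0,"rz":0,"x":0,"y":0,"z":0,"fingers":0.038},
    {"rx":0,"ry":0,"rz":0,"x":0,"y":0,"z":0.02,"fingers":0.038},
    {"rx":0,"ry":0,"rz":0,"x":0,"y":0,"z":0.035,"fingers":0.038},
  ],
)

```text
t: 17.85
ee_pos: [0.5842, 0.2775, 0.0642]
eef_rot: [[0.996, -0.087, -0.008], [-0.087, -0.996, -0.004], [-0.008, 0.004, -1.0]]
wrist_force: [-0.7, -0.2, -0.7]
opening: 0.038
grip_force: 0.0
```

Emit:
move_arm(
  series=[
    {"rx":0,"ry":0,"rz":0,"x":0,"y":0,"z":0.035,"fingers":0.038},
    {"rx":0,"ry":0,"rz":0,"x":0,"y":0,"z":0.035,"fingers":0.038},
    {"rx":0,"ry":0,"rz":0.0175,"x":-0.012,"y":-0.034,"z":0,"fingers":0.06},
    {"rx":0,"ry":0,"rz":0.0175,"x":-0.012,"y":-0.034,"z":0,"fingers":0.06},
    {"rx":0,"ry":0,"rz":0.0175,"x":-0.012,"y":-0.034,"z":0,"fingers":0.06},
    {"rx":0,"ry":0,"rz":0.0175,"x":-0.012,"y":-0.034,"z":0,"fingers":0.06},
    {"rx":0,"ry":0,"rz":0.0175,"x":-0.012,"y":-0.034,"z":0,"fingers":0.06},
    {"rx":0,"ry":0,"rz":0.0175,"x":-0.012,"y":-0.034,"z":0,"fingers":0.06},
    {"rx":0,"ry":0,"rz":0.0175,"x":-0.012,"y":-0.034,"z":0,"fingers":0.06},
    {"rx":0,"ry":0,"rz":0.0175,"x":-0.012,"y":-0.034,"z":0,"fingers":0.06},
  ],
)

```text
t: 18.68
ee_pos: [0.49, 0.0051, 0.1389]
eef_rot: [[0.999, 0.054, 0.001], [0.054, -0.999, -0.0], [0.001, 0.0, -1.0]]
wrist_force: [0.6, 0.1, -1.1]
opening: 0.0599
grip_force: 0.0
```

```bash
python3 - <<'E'
from h import *
c=bot.camera("top")
for b in bars(c,roi=(95,500,95,350)): print(b)
s=bot.observe();print(s["ee_pos"])
E
```

```text
([377.0, 144.0], [629.0, -282.0], [111.0, 37.0], -5, 426, [630.0, -281.0])
([143.0, 215.0], [480.0, 305.0], [389.0, 211.0], -6, 10430, [454.0, 298.0])
([325.0, 223.0], [433.0, -149.0], [124.0, 23.0], 8, 460, [432.0, -149.0])
([260.0, 224.0], [431.0, 11.0], [69.0, 22.0], 10, 249, [430.0, 11.0])
[4.88646378e-01 2.39759622e-04 1.38769546e-01]
```

Emit:
move_arm(
  series=[
    {"rx":0,"ry":0,"rz":0.0175,"x":-0.011,"y":-0.03,"z":0,"fingers":0.06},
    {"rx":0,"ry":0,"rz":0.0175,"x":-0.011,"y":-0.03,"z":0,"fingers":0.06},
    {"rx":0,"ry":0,"rz":0.0175,"x":-0.011,"y":-0.03,"z":0,"fingers":0.06},
    {"rx":0,"ry":0,"rz":0.0175,"x":-0.011,"y":-0.03,"z":0,"fingers":0.06},
    {"rx":0,"ry":0,"rz":0.0175,"x":-0.011,"y":-0.029,"z":0,"fingers":0.06},
    {"rx":0,"ry":0,"rz":0,"x":0,"y":0,"z":-0.035,"fingers":0.06},
    {"rx":0,"ry":0,"rz":0,"x":0,"y":0,"z":-0.04,"fingers":0.06},
    {"rx":0,"ry":0,"rz":0,"x":0,"y":0,"z":-0.03,"fingers":0.06},
    {"rx":0,"ry":0,"rz":0,"x":0,"y":0,"z":-0.018,"fingers":0.06},
    {"rx":0,"ry":0,"rz":0,"x":0,"y":0,"z":-0.011,"fingers":0.06},
  ],
)

```text
t: 19.57
ee_pos: [0.4344, -0.142, 0.0021]
eef_rot: [[0.99, 0.14, -0.003], [0.14, -0.99, 0.001], [-0.003, -0.002, -1.0]]
wrist_force: [-0.3, -0.4, -0.2]
opening: 0.0602
grip_force: 0.0
```

Emit:
move_arm(
  series=[
    {"rx":0,"ry":0,"rz":0,"x":0,"y":0,"z":0,"fingers":0.06},
    {"rx":0,"ry":0,"rz":0,"x":0,"y":0,"z":0,"fingers":0.015},
    {"rx":0,"ry":0,"rz":0,"x":0,"y":0,"z":0,"fingers":0.015},
    {"rx":0,"ry":0,"rz":0,"x":0,"y":0,"z":0,"fingers":0.015},
    {"rx":0,"ry":0,"rz":0,"x":0,"y":0,"z":0,"fingers":0.015},
    {"rx":0,"ry":0,"rz":0,"x":0,"y":0,"z":0,"fingers":0.015},
    {"rx":0,"ry":0,"rz":0,"x":0,"y":0,"z":0.025,"fingers":0.015},
    {"rx":0,"ry":0,"rz":0,"x":0,"y":0,"z":0.035,"fingers":0.015},
    {"rx":0,"ry":0,"rz":0,"x":0,"y":0,"z":0.035,"fingers":0.015},
    {"rx":0,"ry":0,"rz":0,"x":0,"y":0,"z":0.035,"fingers":0.015},
  ],
)

```text
t: 20.4
ee_pos: [0.4355, -0.1423, 0.1366]
eef_rot: [[0.99, 0.14, 0.001], [0.14, -0.99, -0.0], [0.001, 0.0, -1.0]]
wrist_force: [0.5, -1.2, -0.0]
opening: 0.0245
grip_force: 49.3
```

Emit:
move_arm(
  series=[
    {"rx":0,"ry":0,"rz":-0.021,"x":0.01,"y":0.025,"z":0,"fingers":0.015},
    {"rx":0,"ry":0,"rz":-0.021,"x":0.0134,"y":0.0335,"z":0,"fingers":0.015},
    {"rx":0,"ry":0,"rz":-0.021,"x":0.0134,"y":0.0335,"z":0,"fingers":0.015},
    {"rx":0,"ry":0,"rz":-0.021,"x":0.0134,"y":0.0335,"z":0,"fingers":0.015},
    {"rx":0,"ry":0,"rz":-0.021,"x":0.0134,"y":0.0335,"z":0,"fingers":0.015},
    {"rx":0,"ry":0,"rz":-0.021,"x":0.0134,"y":0.0335,"z":0,"fingers":0.015},
    {"rx":0,"ry":0,"rz":-0.021,"x":0.0134,"y":0.0335,"z":0,"fingers":0.015},
    {"rx":0,"ry":0,"rz":-0.021,"x":0.0134,"y":0.0335,"z":0,"fingers":0.015},
    {"rx":0,"ry":0,"rz":-0.021,"x":0.0134,"y":0.0335,"z":0,"fingers":0.015},
    {"rx":0,"ry":0,"rz":-0.021,"x":0.0134,"y":0.0335,"z":0,"fingers":0.015},
  ],
)

```text
t: 21.23
ee_pos: [0.5668, 0.186, 0.1352]
eef_rot: [[0.998, -0.07, 0.001], [-0.07, -0.998, 0.0], [0.001, -0.0, -1.0]]
wrist_force: [-0.0, -0.8, -0.5]
opening: 0.0244
grip_force: 49.3
```

Emit:
move_arm(
  series=[
    {"rx":0,"ry":0,"rz":-0.018,"x":0.0105,"y":0.027,"z":0,"fingers":0.015},
    {"rx":0,"ry":0,"rz":0,"x":0.005,"y":0.0135,"z":0,"fingers":0.015},
    {"rx":0,"ry":0,"rz":0,"x":0,"y":0,"z":0,"fingers":0.015},
    {"rx":0,"ry":0,"rz":0,"x":0,"y":0,"z":0,"fingers":0.015},
    {"rx":0,"ry":0,"rz":0,"x":0,"y":0,"z":-0.03,"fingers":0.015},
    {"rx":0,"ry":0,"rz":0,"x":0,"y":0,"z":-0.03,"fingers":0.015},
    {"rx":0,"ry":0,"rz":0,"x":0,"y":0,"z":0,"fingers":0.015},
    {"rx":0,"ry":0,"rz":0,"x":0,"y":0,"z":0,"fingers":0.015},
    {"rx":0,"ry":0,"rz":0,"x":0,"y":0,"z":0,"fingers":0.015},
    {"rx":0,"ry":0,"rz":0,"x":0,"y":0,"z":0,"fingers":0.015},
  ],
)

```text
t: 22.07
ee_pos: [0.5831, 0.2245, 0.0773]
eef_rot: [[0.996, -0.088, 0.004], [-0.088, -0.996, 0.001], [0.004, -0.001, -1.0]]
wrist_force: [0.3, -0.1, -1.0]
opening: 0.0244
grip_force: 49.3
```

Emit:
move_arm(
  series=[
    {"rx":0,"ry":0,"rz":0,"x":0,"y":0.0005,"z":-0.028,"fingers":0.015},
    {"rx":0,"ry":0,"rz":0,"x":0,"y":0,"z":-0.021,"fingers":0.015},
    {"rx":0,"ry":0,"rz":0,"x":0,"y":0,"z":-0.012,"fingers":0.015},
    {"rx":0,"ry":0,"rz":0,"x":0,"y":0,"z":0,"fingers":0.015},
    {"rx":0,"ry":0,"rz":0,"x":0,"y":0,"z":0,"fingers":0.038},
    {"rx":0,"ry":0,"rz":0,"x":0,"y":0,"z":0,"fingers":0.038},
    {"rx":0,"ry":0,"rz":0,"x":0,"y":0,"z":0,"fingers":0.038},
    {"rx":0,"ry":0,"rz":0,"x":0,"y":0,"z":0,"fingers":0.038},
    {"rx":0,"ry":0,"rz":0,"x":0,"y":0,"z":0.02,"fingers":0.038},
    {"rx":0,"ry":0,"rz":0,"x":0,"y":0,"z":0.035,"fingers":0.038},
  ],
)

```text
t: 22.9
ee_pos: [0.5792, 0.2242, 0.0645]
eef_rot: [[0.996, -0.088, -0.008], [-0.088, -0.996, -0.003], [-0.008, 0.003, -1.0]]
wrist_force: [0.6, -0.5, 0.4]
opening: 0.038
grip_force: 0.0
```

Emit:
move_arm(
  series=[
    {"rx":0,"ry":0,"rz":0,"x":0,"y":0,"z":0.035,"fingers":0.038},
    {"rx":0,"ry":0,"rz":0,"x":0,"y":0,"z":0.035,"fingers":0.038},
    {"rx":0,"ry":0,"rz":0.033,"x":-0.0188,"y":-0.0267,"z":0,"fingers":0.06},
    {"rx":0,"ry":0,"rz":0.033,"x":-0.0188,"y":-0.0267,"z":0,"fingers":0.06},
    {"rx":0,"ry":0,"rz":0.033,"x":-0.0188,"y":-0.0267,"z":0,"fingers":0.06},
    {"rx":0,"ry":0,"rz":0.033,"x":-0.0188,"y":-0.0267,"z":0,"fingers":0.06},
    {"rx":0,"ry":0,"rz":0.033,"x":-0.0188,"y":-0.0267,"z":0,"fingers":0.06},
    {"rx":0,"ry":0,"rz":0.033,"x":-0.0188,"y":-0.0267,"z":0,"fingers":0.06},
    {"rx":0,"ry":0,"rz":0.033,"x":-0.0188,"y":-0.0267,"z":0,"fingers":0.06},
    {"rx":0,"ry":0,"rz":0.033,"x":-0.0188,"y":-0.0267,"z":0,"fingers":0.06},
  ],
)

```text
t: 23.73
ee_pos: [0.4305, 0.0104, 0.1388]
eef_rot: [[0.984, 0.177, 0.001], [0.177, -0.984, -0.0], [0.001, 0.0, -1.0]]
wrist_force: [0.4, 0.0, 0.8]
opening: 0.06
grip_force: 0.0
```

```bash
python3 - <<'E'
from h import *
c=bot.camera("side");cv2.imwrite("pics/s5.png",c["pixels"][:,:,::-1])
c=bot.camera("top")
for b in bars(c): print(b)
s=bot.observe();print(s["ee_pos"],s["eef_rot"][1])
cv2.imwrite("pics/t5.png",c["pixels"][60:310,60:460,::-1])
E
```

```text
([377.0, 144.0], [629.0, -282.0], [111.0, 36.0], -5, 427, [629.0, -281.0])
[0.42985096 0.00896232 0.13879271] [ 0.17300111 -0.98492108 -0.00104319]
```

View pics/t5.png

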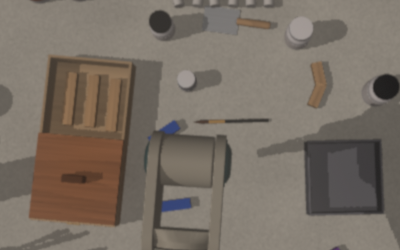

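All three sound bars lie side by side in the box. Next, the short bar goes to the crate.

Emit:
move_arm(
  series=[
    {"rx":0,"ry":0,"rz":0,"x":0.003,"y":0.002,"z":-0.035,"fingers":0.06},
    {"rx":0,"ry":0,"rz":0,"x":0,"y":0,"z":-0.04,"fingers":0.06},
    {"rx":0,"ry":0,"rz":0,"x":0,"y":0,"z":-0.03,"fingers":0.06},
    {"rx":0,"ry":0,"rz":0,"x":0,"y":0,"z":-0.018,"fingers":0.06},
    {"rx":0,"ry":0,"rz":0,"x":0,"y":0,"z":-0.011,"fingers":0.06},
    {"rx":0,"ry":0,"rz":0,"x":0,"y":0,"z":0,"fingers":0.06},
    {"rx":0,"ry":0,"rz":0,"x":0,"y":0,"z":0,"fingers":0.015},
    {"rx":0,"ry":0,"rz":0,"x":0,"y":0,"z":0,"fingers":0.015},
    {"rx":0,"ry":0,"rz":0,"x":0,"y":0,"z":0,"fingers":0.015},
    {"rx":0,"ry":0,"rz":0,"x":0,"y":0,"z":0,"fingers":0.015},
  ],
)

```text
t: 24.67
ee_pos: [0.4357, 0.0135, 0.006]
eef_rot: [[0.984, 0.175, 0.003], [0.175, -0.984, -0.0], [0.003, 0.001, -1.0]]
wrist_force: [-0.2, 0.4, 7.0]
opening: 0.0245
grip_force: 49.9
```

Emit:
move_arm(
  series=[
    {"rx":0,"ry":0,"rz":0,"x":0,"y":0,"z":0,"fingers":0.015},
    {"rx":0,"ry":0,"rz":0,"x":0,"y":0,"z":0,"fingers":0.015},
    {"rx":0,"ry":0,"rz":0,"x":0,"y":0,"z":0.025,"fingers":0.015},
    {"rx":0,"ry":0,"rz":0,"x":0,"y":0,"z":0.035,"fingers":0.015},
    {"rx":0,"ry":0,"rz":0,"x":0,"y":0,"z":0.035,"fingers":0.015},
    {"rx":0,"ry":0,"rz":0,"x":0,"y":0,"z":0.035,"fingers":0.015},
    {"rx":0,"ry":0,"rz":0,"x":0,"y":0,"z":0,"fingers":0.015},
    {"rx":0,"ry":0,"rz":0,"x":-0.003,"y":-0.025,"z":0,"fingers":0.015},
    {"rx":0,"ry":0,"rz":0,"x":-0.003,"y":-0.035,"z":0,"fingers":0.015},
    {"rx":0,"ry":0,"rz":0,"x":-0.003,"y":-0.035,"z":0,"fingers":0.015},
  ],
)

```text
t: 25.5
ee_pos: [0.4254, -0.0822, 0.1348]
eef_rot: [[0.984, 0.178, 0.001], [0.178, -0.984, -0.001], [0.001, 0.001, -1.0]]
wrist_force: [1.5, 0.5, -0.3]
opening: 0.0247
grip_force: 49.3
```

Emit:
move_arm(
  series=[
    {"rx":0,"ry":0,"rz":0,"x":-0.0035,"y":-0.034,"z":0,"fingers":0.015},
    {"rx":0,"ry":0,"rz":0,"x":-0.0035,"y":-0.034,"z":0,"fingers":0.015},
    {"rx":0,"ry":0,"rz":0,"x":-0.0035,"y":-0.034,"z":0,"fingers":0.015},
    {"rx":0,"ry":0,"rz":0,"x":-0.0035,"y":-0.034,"z":0,"fingers":0.015},
    {"rx":0,"ry":0,"rz":0,"x":-0.0035,"y":-0.034,"z":0,"fingers":0.015},
    {"rx":0,"ry":0,"rz":0,"x":-0.0035,"y":-0.034,"z":0,"fingers":0.015},
    {"rx":0,"ry":0,"rz":0,"x":-0.002,"y":-0.014,"z":0,"fingers":0.015},
    {"rx":0,"ry":0,"rz":0,"x":0,"y":0,"z":0,"fingers":0.015},
    {"rx":0,"ry":0,"rz":0,"x":0,"y":0,"z":-0.025,"fingers":0.015},
    {"rx":0,"ry":0,"rz":0,"x":0,"y":0,"z":-0.025,"fingers":0.015},
  ],
)

```text
t: 26.33
ee_pos: [0.4035, -0.2995, 0.0852]
eef_rot: [[0.985, 0.175, 0.003], [0.175, -0.985, -0.002], [0.003, 0.003, -1.0]]
wrist_force: [0.3, 0.7, -0.4]
opening: 0.0249
grip_force: 49.3
```

Emit:
move_arm(
  series=[
    {"rx":0,"ry":0,"rz":0,"x":0,"y":0,"z":-0.03,"fingers":0.015},
    {"rx":0,"ry":0,"rz":0,"x":0,"y":0,"z":-0.023,"fingers":0.015},
    {"rx":0,"ry":0,"rz":0,"x":0,"y":0,"z":-0.012,"fingers":0.015},
    {"rx":0,"ry":0,"rz":0,"x":0,"y":0,"z":0,"fingers":0.015},
    {"rx":0,"ry":0,"rz":0,"x":0,"y":0,"z":0,"fingers":0.04},
    {"rx":0,"ry":0,"rz":0,"x":0,"y":0,"z":0,"fingers":0.04},
    {"rx":0,"ry":0,"rz":0,"x":0,"y":0,"z":0,"fingers":0.04},
    {"rx":0,"ry":0,"rz":0,"x":0,"y":0,"z":0,"fingers":0.04},
    {"rx":0,"ry":0,"rz":0,"x":0,"y":0,"z":0.02,"fingers":0.04},
    {"rx":0,"ry":0,"rz":0,"x":0,"y":0,"z":0.035,"fingers":0.04},
  ],
)

```text
t: 27.17
ee_pos: [0.4006, -0.298, 0.0719]
eef_rot: [[0.985, 0.175, -0.005], [0.175, -0.985, 0.005], [-0.004, -0.005, -1.0]]
wrist_force: [0.7, 0.3, -0.9]
opening: 0.0398
grip_force: 0.0
```

Emit:
move_arm(
  series=[
    {"rx":0,"ry":0,"rz":0,"x":0,"y":0,"z":0.035,"fingers":0.04},
    {"rx":0,"ry":0,"rz":0,"x":0,"y":0,"z":0.035,"fingers":0.04},
    {"rx":0,"ry":0,"rz":0,"x":0.025,"y":0.003,"z":0,"fingers":0.06},
    {"rx":0,"ry":0,"rz":0,"x":0.035,"y":0.003,"z":0,"fingers":0.06},
    {"rx":0,"ry":0,"rz":0,"x":0.035,"y":0.003,"z":0,"fingers":0.06},
    {"rx":0,"ry":0,"rz":0,"x":0.02,"y":0.003,"z":0,"fingers":0.06},
    {"rx":0,"ry":0,"rz":0,"x":0,"y":0,"z":0,"fingers":0.06},
    {"rx":0,"ry":0,"rz":0,"x":0,"y":0,"z":0,"fingers":0.06},
    {"rx":0,"ry":0,"rz":0,"x":0,"y":0,"z":0,"fingers":0.06},
    {"rx":0,"ry":0,"rz":0,"x":0,"y":0,"z":0,"fingers":0.06},
  ],
)

```text
t: 28.0
ee_pos: [0.5167, -0.2879, 0.1448]
eef_rot: [[0.985, 0.175, 0.0], [0.175, -0.985, -0.0], [0.0, 0.0, -1.0]]
wrist_force: [-0.2, 0.7, 0.4]
opening: 0.0605
grip_force: 0.0
```

```bash
python3 - <<'E'
from h import *
c=bot.camera("top")
for b in bars(c): print(b)
s=bot.observe();print(s["ee_pos"],s["eef_rot"][1])
h=cv2.cvtColor(c["pixels"],cv2.COLOR_RGB2HSV).astype(int)
m=((h[...,0]<25)&(h[...,1]>90)&(h[...,2]>90)); uv=np.argwhere(m)[:,::-1]
uv=uv[(uv[:,0]>355)&(uv[:,0]<400)&(uv[:,1]>110)&(uv[:,1]<175)]; w=ray(c,uv,.018)
for lo,hi in((.565,.618),(.643,.70)):
    q=w[(w[:,0]>lo)&(w[:,0]<hi)]; f=np.polyfit(q[:,0],q[:,1],1); 
    (cc,wh,a)=cv2.minAreaRect((q*1000).astype(np.float32)); print(q.mean(0),np.degrees(np.arctan(f[0])),cc,wh,a)
cv2.imwrite("pics/t6.png",cv2.resize(c["pixels"][90:290,340:460,::-1],None,fx=3,fy=3,interpolation=3))
E
```

```text
([377.0, 144.0], [629.0, -282.0], [111.0, 36.0], -5, 430, [629.0, -281.0])
[ 0.51670039 -0.28793369  0.14476496] [ 1.74420487e-01 -9.84671189e-01 -3.78672416e-04]
[ 0.59721097 -0.27662699] -20.320709262086893 (598.2750244140625, -276.840087890625) (23.436952590942383, 48.47565841674805) 66.40483856201172
[ 0.66298127 -0.28207955] 8.981918474009513 (662.7167358398438, -281.8730163574219) (41.78211212158203, 24.518091201782227) 10.597634315490723
```

View pics/t6.png

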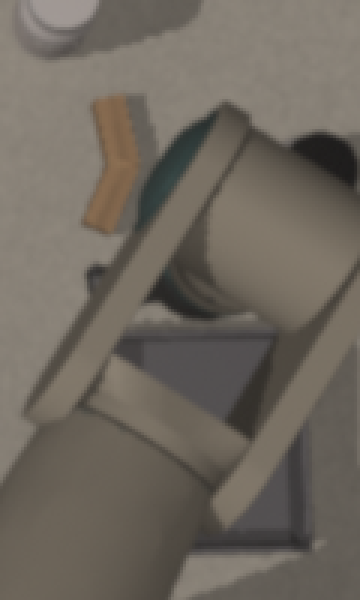

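Emit:
move_arm(
  series=[
    {"rx":0,"ry":0,"rz":0,"x":0.03,"y":0.001,"z":0,"fingers":0.06},
    {"rx":0,"ry":0,"rz":0,"x":0.038,"y":0.001,"z":0,"fingers":0.06},
    {"rx":0,"ry":0,"rz":0,"x":0.038,"y":0.001,"z":0,"fingers":0.06},
    {"rx":0,"ry":0,"rz":0,"x":0.034,"y":0.002,"z":0,"fingers":0.06},
    {"rx":0,"ry":0,"rz":0,"x":0,"y":0,"z":-0.035,"fingers":0.06},
    {"rx":0,"ry":0,"rz":0,"x":0,"y":0,"z":-0.04,"fingers":0.06},
    {"rx":0,"ry":0,"rz":0,"x":0,"y":0,"z":-0.03,"fingers":0.06},
    {"rx":0,"ry":0,"rz":0,"x":0,"y":0,"z":-0.022,"fingers":0.06},
    {"rx":0,"ry":0,"rz":0,"x":0,"y":0,"z":-0.012,"fingers":0.06},
    {"rx":0,"ry":0,"rz":0,"x":0,"y":0,"z":0,"fingers":0.06},
  ],
  squeeze=70,
)

```text
t: 28.88
ee_pos: [0.6553, -0.2822, 0.0018]
eef_rot: [[0.985, 0.175, -0.005], [0.175, -0.985, 0.002], [-0.005, -0.003, -1.0]]
wrist_force: [-0.8, -0.4, -0.1]
opening: 0.0602
grip_force: 0.0
```

Emit:
move_arm(
  series=[
    {"rx":0,"ry":0,"rz":0,"x":0,"y":0,"z":0,"fingers":0.015},
    {"rx":0,"ry":0,"rz":0,"x":0,"y":0,"z":0,"fingers":0.015},
    {"rx":0,"ry":0,"rz":0,"x":0,"y":0,"z":0,"fingers":0.015},
    {"rx":0,"ry":0,"rz":0,"x":0,"y":0,"z":0,"fingers":0.015},
    {"rx":0,"ry":0,"rz":0,"x":0,"y":0,"z":0,"fingers":0.015},
    {"rx":0,"ry":0,"rz":0,"x":0,"y":0,"z":0,"fingers":0.015},
    {"rx":0,"ry":0,"rz":0,"x":0,"y":0,"z":0.025,"fingers":0.015},
    {"rx":0,"ry":0,"rz":0,"x":0,"y":0,"z":0.035,"fingers":0.015},
    {"rx":0,"ry":0,"rz":0,"x":0,"y":0,"z":0.035,"fingers":0.015},
    {"rx":0,"ry":0,"rz":0,"x":0,"y":0,"z":0.035,"fingers":0.015},
  ],
)

```text
t: 29.72
ee_pos: [0.6574, -0.2825, 0.1378]
eef_rot: [[0.984, 0.175, 0.001], [0.175, -0.984, -0.0], [0.001, 0.001, -1.0]]
wrist_force: [0.3, -0.2, -0.5]
opening: 0.0238
grip_force: 68.8
```

Emit:
move_arm(
  series=[
    {"rx":0,"ry":0,"rz":0,"x":-0.025,"y":-0.009,"z":0,"fingers":0.015},
    {"rx":0,"ry":0,"rz":0,"x":-0.034,"y":-0.0127,"z":0,"fingers":0.015},
    {"rx":0,"ry":0,"rz":0,"x":-0.034,"y":-0.0127,"z":0,"fingers":0.015},
    {"rx":0,"ry":0,"rz":0,"x":-0.034,"y":-0.0127,"z":0,"fingers":0.015},
    {"rx":0,"ry":0,"rz":0,"x":-0.034,"y":-0.0127,"z":0,"fingers":0.015},
    {"rx":0,"ry":0,"rz":0,"x":-0.034,"y":-0.0127,"z":0,"fingers":0.015},
    {"rx":0,"ry":0,"rz":0,"x":-0.034,"y":-0.0127,"z":0,"fingers":0.015},
    {"rx":0,"ry":0,"rz":0,"x":0,"y":0,"z":0,"fingers":0.015},
    {"rx":0,"ry":0,"rz":0,"x":0,"y":0,"z":-0.025,"fingers":0.015},
    {"rx":0,"ry":0,"rz":0,"x":0,"y":0,"z":-0.025,"fingers":0.015},
  ],
)

```text
t: 30.55
ee_pos: [0.4292, -0.3693, 0.0879]
eef_rot: [[0.985, 0.174, 0.005], [0.174, -0.985, -0.005], [0.004, 0.005, -1.0]]
wrist_force: [-0.5, 0.0, -0.6]
opening: 0.0239
grip_force: 68.8
```

Emit:
move_arm(
  series=[
    {"rx":0,"ry":0,"rz":0,"x":0,"y":0,"z":-0.03,"fingers":0.015},
    {"rx":0,"ry":0,"rz":0,"x":0,"y":0,"z":-0.023,"fingers":0.015},
    {"rx":0,"ry":0,"rz":0,"x":0,"y":0,"z":-0.012,"fingers":0.015},
    {"rx":0,"ry":0,"rz":0,"x":0,"y":0,"z":0,"fingers":0.015},
    {"rx":0,"ry":0,"rz":0,"x":0,"y":0,"z":0,"fingers":0.04},
    {"rx":0,"ry":0,"rz":0,"x":0,"y":0,"z":0,"fingers":0.04},
    {"rx":0,"ry":0,"rz":0,"x":0,"y":0,"z":0,"fingers":0.04},
    {"rx":0,"ry":0,"rz":0,"x":0,"y":0,"z":0,"fingers":0.04},
    {"rx":0,"ry":0,"rz":0,"x":0,"y":0,"z":0.02,"fingers":0.04},
    {"rx":0,"ry":0,"rz":0,"x":0,"y":0,"z":0.035,"fingers":0.04},
  ],
)

```text
t: 31.38
ee_pos: [0.4267, -0.3661, 0.0726]
eef_rot: [[0.984, 0.175, -0.005], [0.175, -0.984, 0.005], [-0.004, -0.006, -1.0]]
wrist_force: [0.4, -1.0, -0.6]
opening: 0.04
grip_force: 0.0
```

Emit:
move_arm(
  series=[
    {"rx":0,"ry":0,"rz":0,"x":0,"y":0,"z":0.035,"fingers":0.04},
    {"rx":0,"ry":0,"rz":0,"x":0,"y":0,"z":0.035,"fingers":0.04},
    {"rx":0,"ry":0,"rz":0.1,"x":0,"y":0.035,"z":0,"fingers":0.06},
    {"rx":0,"ry":0,"rz":0.1,"x":0,"y":0.035,"z":0,"fingers":0.06},
    {"rx":0,"ry":0,"rz":0.1,"x":0,"y":0.035,"z":0,"fingers":0.06},
    {"rx":0,"ry":0,"rz":0.1,"x":0,"y":0.035,"z":0,"fingers":0.06},
    {"rx":0,"ry":0,"rz":0.1,"x":0,"y":0.035,"z":0,"fingers":0.06},
    {"rx":0,"ry":0,"rz":0.1,"x":0,"y":0.035,"z":0,"fingers":0.06},
    {"rx":0,"ry":0,"rz":0.1,"x":0,"y":0.035,"z":0,"fingers":0.06},
    {"rx":0,"ry":0,"rz":0.1,"x":0,"y":0.035,"z":0,"fingers":0.085},
  ],
)

```text
t: 32.22
ee_pos: [0.4284, -0.0863, 0.1464]
eef_rot: [[0.556, 0.831, 0.002], [0.831, -0.556, -0.001], [0.001, 0.002, -1.0]]
wrist_force: [0.3, -0.2, 0.5]
opening: 0.0703
grip_force: 0.0
```

```bash
python3 - <<'E'
from h import *
c=bot.camera("top")
s=bot.observe();print(s["ee_pos"],s["eef_rot"][1])
cv2.imwrite("pics/t7.png",c["pixels"][:,:,::-1])
E
```

```text
[ 0.42843364 -0.08140436  0.14631627] [ 0.83655925 -0.54787029  0.00260047]
```

View pics/t7.png

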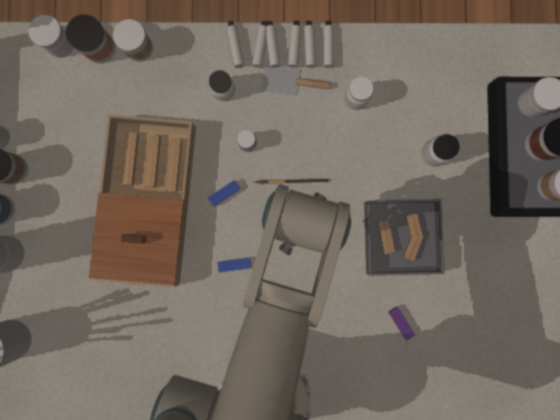

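Three sound bars are in the box, the short and bent bars are in the crate at (387,238) and (414,237), and nothing is left over. Now shutting the lid.

Emit:
move_arm(
  series=[
    {"rx":0,"ry":0,"rz":0.045,"x":-0.003,"y":0.035,"z":0,"fingers":0.085},
    {"rx":0,"ry":0,"rz":0.045,"x":-0.003,"y":0.035,"z":0,"fingers":0.085},
    {"rx":0,"ry":0,"rz":0.045,"x":-0.003,"y":0.035,"z":0,"fingers":0.085},
    {"rx":0,"ry":0,"rz":0.045,"x":-0.003,"y":0.035,"z":0,"fingers":0.085},
    {"rx":0,"ry":0,"rz":0.045,"x":-0.003,"y":0.035,"z":0,"fingers":0.085},
    {"rx":0,"ry":0,"rz":0.045,"x":-0.003,"y":0.035,"z":0,"fingers":0.085},
    {"rx":0,"ry":0,"rz":0.045,"x":-0.003,"y":0.035,"z":0,"fingers":0.085},
    {"rx":0,"ry":0,"rz":0.045,"x":-0.003,"y":0.035,"z":0,"fingers":0.085},
    {"rx":0,"ry":0,"rz":0.045,"x":-0.003,"y":0.035,"z":0,"fingers":0.085},
    {"rx":0,"ry":0,"rz":0.045,"x":-0.003,"y":0.035,"z":0,"fingers":0.085},
  ],
  squeeze=50,
)

```text
t: 33.1
ee_pos: [0.3982, 0.2642, 0.1464]
eef_rot: [[0.142, 0.99, 0.002], [0.99, -0.142, 0.001], [0.001, 0.002, -1.0]]
wrist_force: [1.3, -0.4, -0.4]
opening: 0.0851
grip_force: 0.0
```

Emit:
move_arm(
  series=[
    {"rx":0,"ry":0,"rz":0.042,"x":-0.002,"y":0.02,"z":0,"fingers":0.085},
    {"rx":0,"ry":0,"rz":0,"x":0,"y":0.005,"z":0,"fingers":0.085},
    {"rx":0,"ry":0,"rz":0,"x":0,"y":0,"z":0,"fingers":0.085},
    {"rx":0,"ry":0,"rz":0,"x":0,"y":0,"z":0,"fingers":0.085},
    {"rx":0,"ry":0,"rz":0,"x":0,"y":0,"z":0,"fingers":0.085},
    {"rx":0,"ry":0,"rz":0,"x":0,"y":0,"z":0,"fingers":0.085},
    {"rx":0,"ry":0,"rz":0,"x":0,"y":0,"z":0,"fingers":0.085},
    {"rx":0,"ry":0,"rz":0,"x":0,"y":0,"z":0,"fingers":0.085},
    {"rx":0,"ry":0,"rz":0,"x":0,"y":0,"z":0,"fingers":0.085},
    {"rx":0,"ry":0,"rz":0,"x":0,"y":0,"z":0,"fingers":0.085},
  ],
)

```text
t: 33.93
ee_pos: [0.3965, 0.287, 0.1453]
eef_rot: [[0.103, 0.995, 0.0], [0.995, -0.103, -0.0], [0.0, 0.0, -1.0]]
wrist_force: [-0.1, 0.2, -0.2]
opening: 0.085
grip_force: 0.0
```

Emit:
move_arm(
  series=[
    {"rx":0,"ry":0,"rz":0.014,"x":0,"y":0.008,"z":0,"fingers":0.085},
    {"rx":0,"ry":0,"rz":0,"x":0,"y":0,"z":-0.03,"fingers":0.085},
    {"rx":0,"ry":0,"rz":0,"x":0,"y":0,"z":-0.025,"fingers":0.085},
    {"rx":0,"ry":0,"rz":0,"x":0,"y":0,"z":-0.012,"fingers":0.085},
    {"rx":0,"ry":0,"rz":0,"x":0,"y":0,"z":-0.005,"fingers":0.085},
    {"rx":0,"ry":0,"rz":0,"x":0,"y":0,"z":0,"fingers":0.01},
    {"rx":0,"ry":0,"rz":0,"x":0,"y":0,"z":0,"fingers":0.01},
    {"rx":0,"ry":0,"rz":0,"x":0,"y":0,"z":0,"fingers":0.01},
    {"rx":0,"ry":0,"rz":0,"x":0,"y":0,"z":0,"fingers":0.01},
    {"rx":0,"ry":0,"rz":0,"x":0,"y":0,"z":0,"fingers":0.01},
  ],
)

```text
t: 34.77
ee_pos: [0.3969, 0.2956, 0.0744]
eef_rot: [[0.088, 0.996, 0.002], [0.996, -0.088, 0.001], [0.001, 0.002, -1.0]]
wrist_force: [-0.5, 0.4, 0.4]
opening: 0.0251
grip_force: 0.0
```

Emit:
move_arm(
  series=[
    {"rx":0,"ry":0,"rz":0,"x":0,"y":0,"z":0,"fingers":0.01},
    {"rx":0,"ry":0,"rz":0,"x":0,"y":0,"z":0,"fingers":0.01},
    {"rx":0,"ry":0,"rz":0,"x":0.016,"y":-0.0014,"z":0,"fingers":0.01},
    {"rx":0,"ry":0,"rz":0,"x":0.018,"y":-0.0016,"z":0,"fingers":0.01},
    {"rx":0,"ry":0,"rz":0,"x":0.018,"y":-0.0016,"z":0,"fingers":0.01},
    {"rx":0,"ry":0,"rz":0,"x":0.018,"y":-0.0016,"z":0,"fingers":0.01},
    {"rx":0,"ry":0,"rz":0,"x":0.018,"y":-0.0016,"z":0,"fingers":0.01},
    {"rx":0,"ry":0,"rz":0,"x":0.018,"y":-0.0016,"z":0,"fingers":0.01},
    {"rx":0,"ry":0,"rz":0,"x":0.018,"y":-0.0016,"z":0,"fingers":0.01},
    {"rx":0,"ry":0,"rz":0,"x":0.018,"y":-0.0016,"z":0,"fingers":0.01},
  ],
)

```text
t: 35.6
ee_pos: [0.5393, 0.2826, 0.0743]
eef_rot: [[0.088, 0.996, 0.0], [0.996, -0.088, 0.0], [0.0, 0.0, -1.0]]
wrist_force: [-3.6, -0.2, 6.3]
opening: 0.0172
grip_force: 50.3
```

Emit:
move_arm(
  series=[
    {"rx":0,"ry":0,"rz":0,"x":0.016,"y":-0.0014,"z":0,"fingers":0.01},
    {"rx":0,"ry":0,"rz":0,"x":0.014,"y":-0.0012,"z":0,"fingers":0.01},
    {"rx":0,"ry":0,"rz":0,"x":0.007,"y":-0.0006,"z":0,"fingers":0.01},
    {"rx":0,"ry":0,"rz":0,"x":0.004,"y":-0.0004,"z":0,"fingers":0.01},
    {"rx":0,"ry":0,"rz":0,"x":0.002,"y":-0.0002,"z":0,"fingers":0.01},
    {"rx":0,"ry":0,"rz":0,"x":0.002,"y":-0.0002,"z":0,"fingers":0.01},
    {"rx":0,"ry":0,"rz":0,"x":0.001,"y":0,"z":0,"fingers":0.01},
    {"rx":0,"ry":0,"rz":0,"x":0.001,"y":0,"z":0,"fingers":0.01},
    {"rx":0,"ry":0,"rz":0,"x":0,"y":0,"z":0,"fingers":0.01},
    {"rx":0,"ry":0,"rz":0,"x":0,"y":0,"z":0,"fingers":0.01},
  ],
)

```text
t: 36.43
ee_pos: [0.5859, 0.2784, 0.0744]
eef_rot: [[0.089, 0.996, 0.001], [0.996, -0.089, -0.0], [-0.0, 0.001, -1.0]]
wrist_force: [-0.9, -2.9, 6.1]
opening: 0.0169
grip_force: 50.1
```

Not yet pressing on the stop, so push a little further.

Emit:
move_arm(
  series=[
    {"rx":0,"ry":0,"rz":0,"x":0.001,"y":0,"z":0,"fingers":0.01},
    {"rx":0,"ry":0,"rz":0,"x":0.001,"y":0,"z":0,"fingers":0.01},
    {"rx":0,"ry":0,"rz":0,"x":0.001,"y":0,"z":0,"fingers":0.01},
    {"rx":0,"ry":0,"rz":0,"x":0.001,"y":0,"z":0,"fingers":0.01},
    {"rx":0,"ry":0,"rz":0,"x":0,"y":0,"z":0,"fingers":0.01},
    {"rx":0,"ry":0,"rz":0,"x":0,"y":0,"z":0,"fingers":0.01},
    {"rx":0,"ry":0,"rz":0,"x":0,"y":0,"z":0,"fingers":0.01},
    {"rx":0,"ry":0,"rz":0,"x":0,"y":0,"z":0,"fingers":0.01},
    {"rx":0,"ry":0,"rz":0,"x":0,"y":0,"z":0,"fingers":0.01},
    {"rx":0,"ry":0,"rz":0,"x":0,"y":0,"z":0,"fingers":0.01},
  ],
)

```text
t: 37.27
ee_pos: [0.5861, 0.2783, 0.0743]
eef_rot: [[0.088, 0.996, -0.008], [0.996, -0.088, -0.002], [-0.003, -0.008, -1.0]]
wrist_force: [-24.3, -6.8, 16.0]
opening: 0.0169
grip_force: 51.6
```

End stop reached (24 N). Ease off, release and rise clear.

Emit:
move_arm(
  series=[
    {"rx":0,"ry":0,"rz":0,"x":-0.003,"y":0,"z":0,"fingers":0.01},
    {"rx":0,"ry":0,"rz":0,"x":0,"y":0,"z":0,"fingers":0.085},
    {"rx":0,"ry":0,"rz":0,"x":0,"y":0,"z":0,"fingers":0.085},
    {"rx":0,"ry":0,"rz":0,"x":0,"y":0,"z":0,"fingers":0.085},
    {"rx":0,"ry":0,"rz":0,"x":0,"y":0,"z":0,"fingers":0.085},
    {"rx":0,"ry":0,"rz":0,"x":0,"y":0,"z":0,"fingers":0.085},
    {"rx":0,"ry":0,"rz":0,"x":0,"y":0,"z":0.03,"fingers":0.085},
    {"rx":0,"ry":0,"rz":0,"x":0,"y":0,"z":0.035,"fingers":0.085},
    {"rx":0,"ry":0,"rz":0,"x":0,"y":0,"z":0.035,"fingers":0.085},
    {"rx":0,"ry":0,"rz":0,"x":0,"y":0,"z":0.035,"fingers":0.085},
  ],
)

```text
t: 38.1
ee_pos: [0.5862, 0.2785, 0.2097]
eef_rot: [[0.088, 0.996, -0.0], [0.996, -0.088, -0.0], [-0.0, -0.0, -1.0]]
wrist_force: [0.8, -0.4, 0.6]
opening: 0.0849
grip_force: 0.0
```

Emit:
move_arm(
  series=[
    {"rx":0,"ry":0,"rz":0,"x":0,"y":-0.03,"z":0,"fingers":0.085},
    {"rx":0,"ry":0,"rz":0,"x":0,"y":-0.03,"z":0,"fingers":0.085},
    {"rx":0,"ry":0,"rz":0,"x":0,"y":-0.03,"z":0,"fingers":0.085},
    {"rx":0,"ry":0,"rz":0,"x":0,"y":-0.03,"z":0,"fingers":0.085},
    {"rx":0,"ry":0,"rz":0,"x":0,"y":-0.03,"z":0,"fingers":0.085},
    {"rx":0,"ry":0,"rz":0,"x":0,"y":-0.03,"z":0,"fingers":0.085},
    {"rx":0,"ry":0,"rz":0,"x":0,"y":-0.03,"z":0,"fingers":0.085},
    {"rx":0,"ry":0,"rz":0,"x":0,"y":0,"z":0,"fingers":0.085},
    {"rx":0,"ry":0,"rz":0,"x":0,"y":0,"z":0,"fingers":0.085},
    {"rx":0,"ry":0,"rz":0,"x":0,"y":0,"z":0,"fingers":0.085},
  ],
)

```text
t: 38.93
ee_pos: [0.5865, 0.0691, 0.2083]
eef_rot: [[0.088, 0.996, 0.0], [0.996, -0.088, 0.0], [0.0, 0.0, -1.0]]
wrist_force: [-0.5, 0.6, -0.7]
opening: 0.085
grip_force: 0.0
```

```bash
python3 - <<'E'
from h import *
c=bot.camera("top"); print(bars(c)); s=bot.observe(); print(s["ee_pos"],s["wrist_force"])
cv2.imwrite("pics/t8.png",c["pixels"][:,:,::-1])
E
```

```text
[([413.0, 236.0], [400.0, -366.0], [111.0, 40.0], -4, 497, [400.0, -366.0]), ([386.0, 237.0], [400.0, -300.0], [77.0, 26.0], 11, 320, [399.0, -300.0])]
[0.58646699 0.06957317 0.20824229] [ 0.17836259  0.47915391 -0.56737048]
```

View pics/t8.png

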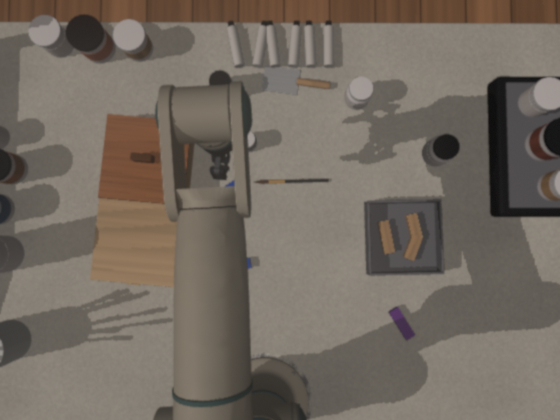

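The lid is shut with its fin at (142,158), both odd bars are in the crate at (386,237) and (413,236), and the pots are in place. Handing in.

```bash
python3 -c "
from station import bot
print(bot.finish_job())"
```

```text
the job is handed in; nothing more can be done
None
```

The job is handed in, with no verdict returned: three sound bars are in the box, the short and bent bars are in the crate, the lid is shut to its end stop, and the pots are still standing where they were.

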